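# Square up a circuit board under the video microscope

### The arm

A 6-joint arm with a two-finger parallel gripper is mounted at the origin on the work surface. World frame = base frame: x ahead of the robot, y to its left, z up, the work surface at z = 0. Lengths are in m, angles in degrees, forces in N, time in s.
With the tool pointing down it reaches from about 0.35 to 0.875 m from the base axis. Payload 4.2 kg.
Tool frame: the origin (TCP) lies midway between the tips of the shut fingers; the grasp point (between the pads) lies 19 mm behind it (r.grasp_offset is the distance from the TCP to the grasp point, in m); z points along the fingers, y is the direction in which the jaws open and shut (so a half turn about z gives the same grasp; the last joint's range is limited). The gripper opens to 87 mm and grips with 3 to 60 N. Pads are 19 mm wide; open, the fingers measure 117 mm over their backs; the gripper's body (75 mm by 190 mm) begins 51 mm behind the grasp point.
Start: joints at [-49.24, 22.042, 0.453, 0, -68.411, -14.817], TCP at [0.273, -0.562, 0.223] pointing down, gripper open.
Joint ranges: [-179.83, 179.83], [-69.29, 118.12], [-61.27, 80.66], [-181.25, 117.63], [-171.15, -9.14], [-177.46, 177.46]. Speed limits (degrees/s): [159.86, 159.86, 180, 180, 180, 180].

### API

Orientations are given as a 3x3 rotation matrix whose columns are the frame's x, y, z axes.
In Python, from station import r gives the robot as it stands.
- The arm moves only by the shell command python3 -m crank 'ROWS'. ROWS is JSON, a list of rows, each a list of 3 entries, a list of its own where there are three numbers: the closure, from -1 (fully open) to 1 (shut), so that 0 is half open, then the shift along the tool's x, y, z as a fraction of full scale, then the turn, a rotation vector about the tool's x, y, z as a fraction of full scale. In form: [[fingers, [dx, dy, dz], [wx, wy, wz]], ...]. A call has 1 to 8 rows; each row shifts and turns the commanded pose from where the row before left it, along the tool's axes as they then stand; what a row does not reach is not made up. Full scale, the value 1, is 100 mm for a shift and 45 degrees for a turn. A row lasts 1/10 s, in which the tool goes at most 50 mm and 8.59 degrees, less where a joint would pass 70% of its speed; a pose out of reach is approached as far as the arm can. A call with a number of a shift or a turn outside -1 to 1 is refused whole. A call with a gripper value outside its range is refused whole. The fingers move at their own pace and stop on an object; the grip force is fixed at half the most. Time passes only in rows, so rows that do not move let the fingers close. It gives the time, the measured TCP pose, the force and the opening at its end, in the units of the state.
- r.sense(): the state, without advancing time (a new reading comes with each control period).
- r.capture(name): name is "side" or "top" or "wrist"; returns a dict with "img" (384x512x3 uint8, blue, green, red), "fx", "fy", "cx", "cy" (pixels), "dist" ([k1, k2, p1, p2, k3] as OpenCV has them; the pictures are not rectified), "R" (3x3) and "t" (3): a world point X has camera coordinates R X + t. Camera axes: x right, y down, z forward; pixel columns grow to the right and rows downward; lengths in m; the calibration is good to about 2 mm. A picture is of the moment at which its call begins. There is no depth.
- r.finish_job(): hands the job in, once; it reports no verdict.
The state is a dict: "time_s": time; "joints": joint angles; "joint_velocities": joint speeds; "effort": joint torques, N m; "tcp_pos": TCP position; "ee_rot": TCP orientation; "wrist_force": force on the tool from outside, world axes, zero at the start; "moment": the same for the moment, N m; "gripper_width": opening from 0.0 (shut) to 1.0 (fully open).
Only numpy, scipy, OpenCV 4.12 (cv2) and the standard library are available. Lean on these libraries where they do the work, as an engineer would, in place of code of your own. Each camera call takes 0.05 s, during which the arm holds its last target.

### The job

Get the board ready for inspection: first take the desoldering pump off the board and lay it flat in the blue tray, then push the board's free corner (near right, seen from the robot) so that the board turns about the peg in its notched opposite corner until its side lies flush along the brass stop strip. Then swing the keeper arm by its red knob all the way round over the board, and last push the lamp lever fully over, away from the robot. Keep the notch on the peg, do not knock the microscope, and leave the other things on the bench where they are.

Things in the scene. Friction and masses are not known exactly. Their poses are not given: they have to be found in the camera images.
- stand: White stage plate, fixed, 280 (x) x 310 (y) x 15 mm. Origin on the bench under it, 5 mm robot-side of its middle; x away from robot, y left, z up. On it: the steel peg, the keeper post, and a brass stop strip 50 (x) x 10 (y) x 13 mm high centred at x -50, y +69; its right face, y +64, stops the board's left long side.
- peg (a point): Steel locating peg, 14 mm diameter, standing 25 mm above the stage; the point is on its axis at the stage's top face (stand x +85, y +50 mm).
- scope: Video microscope, fixed. Origin: centre of the underside of its black ring light (110 mm diameter, 22 thick), 135 mm above the stage top at stand x -20, y -50. A 68 mm tube and camera rise 220 mm above it; a boom 125 mm up runs to a 36 mm column at stand x +110, y -140. Under the ring light a tool must lean, coming in low from the robot's side.
- carrier: Green circuit board in black carrier, loose, 180 x 110 x 12 mm, 0.2-0.42 kg, flat on the stage. Origin: underside, at the pivot point in the notched far-left corner (on the peg's axis, 2 mm play); it spans x -167..+13, y -97..+13. Free corner: x -167, y -97. Starts 0.28-0.5 rad counter-clockwise of square (its x along stand x). Slides at a few N; push its right side (y -97) near that corner.
- pump_center (a point): Desoldering pump lying on the board's near part, partly beneath the ring light: square aluminium barrel 96 x 24 x 24 mm with an orange band, a white nose at +x and a plunger with an orange button at -x, 144 mm long in all, about 0.11 kg. The point is the barrel's centre, half-way up (12 mm above what it lies on); x along its length, z up.
- tray: Blue open tool tray, fixed, 220 (x) x 130 (y) x 20 mm high, walls and floor 5 mm. Origin under its centre, on the bench, x along its length. It stands to the left or to the right of the stand.
- keeper_knob (a point): Upright red knob of the keeper arm, 20 mm diameter, 42 mm tall, standing from 23 to 65 mm above the stage; the point is on its axis 46 mm above the stage top. The knob is 60 mm from the arm's hinge axis.
- keeper_hinge (a point): Vertical hinge axis of the keeper arm (stand x +60, y +100 mm), at the height of the knob's point.
- keeper (a joint): Angle of the aluminium keeper arm (18 mm wide, 16-23 mm above the stage: it passes over the board). 0: parked, pointing 135 deg counter-clockwise of stand +x (near left). Grows counter-clockwise seen from above, round the robot's side, to its end stop 2.356 rad: pointing along stand -y, over the board. Light friction, stays where left. Starts 0-0.5.
- lampbox: White lamp control box, fixed, 120 (x) x 100 (y) x 50 mm high, on the other side of the stand from the tray; origin under its centre on the bench. The lamp lever is on top of it.
- lamp_lever_tip (a point): Centre of the 26 mm red ball at the tip of the lamp lever, a 10 mm rod standing on top of the lamp box. The ball is 80 mm from the lever's level hinge axis, which runs along the box's y, 72 mm above the bench, over the box's centre; the ball stands about 142 mm above the bench at either end of the swing. It takes 1 to 2 N at the ball.
- lamp_lever (a joint): Angle of the lamp lever: 0 leaning towards the robot (the box's -x), off; 1.0 rad pushed over away from the robot (the box's +x), on. It stays where it is left.
- spray: Spray can, 58 mm diameter, 170 mm tall, loose; leave it where it is. Origin under it.
- jar: Amber jar, 64 mm diameter, 80 mm tall, loose; leave it where it is. Origin under it.
- driver: Yellow screwdriver, 170 mm long, lying on the bench, loose; leave it where it is. Origin under it.
- tin: Brass flux tin, 56 mm diameter, 22 mm high, on the stage's far-left corner, loose; leave it where it is. Origin under it.
- heatsink: Dark finned heat sink, 34 x 34 x 22 mm, standing on the stage's near-left corner, loose; leave it where it is. Origin under it.
- spool: Grey spool, 60 mm diameter, 40 mm high, loose; leave it where it is. Origin under it.

How it is judged:
By the outcome, as a careful person would: the job done as asked, in the order asked, and still so for the second after the job is handed in, with the robot touching nothing.
It also fails if it takes over 72 s, if anything falls off the work surface, if the arm or the gripper's body presses on something with over 40 N, if the wrist force passes 120 N, or if a joint passes its speed limit or range.

## Working session

There is one attempt and no reset: what is moved stays moved. The work goes in short steps, Python scripts to look and compute and a shell command to move; the robot and the scene stay as the last step left them, time stands still between calls to the robot, and variables do not carry over. Pictures are saved under pics/ and viewed, and the job is handed in when it is done.

```bash
ls; mkdir -p pics
python3 - <<'E'
from station import r
import cv2
for n in ["side","top","wrist"]:
    c=r.capture(n); cv2.imwrite(f"pics/{n}0.png",c["img"]); print(n,c["fx"],c["cx"],c["cy"],c["dist"],c["R"],c["t"])
print(r.sense())
E
```

```text
pics
side 420.38924454796614 255.17972890979377 193.82462310203647 [0.03295012 0.         0.         0.         0.        ] [[-0.9687476  -0.24804608 -0.00111081]
 [-0.15928717  0.62551876 -0.76377606]
 [ 0.19014649 -0.73972929 -0.64548036]] [0.60143885 0.12000372 1.12213505]
top 348.81669831978706 252.3909460747359 188.71418133395977 [-0.04441246  0.          0.          0.          0.        ] [[ 0.02861844 -0.99956104  0.00766286]
 [-0.98526048 -0.02950074 -0.16849777]
 [ 0.16864987 -0.00272777 -0.98567225]] [0.03183893 0.59682997 0.93408573]
wrist 281.3242698677733 253.33864917009922 190.4106360127563 [-0.04487481  0.          0.          0.          0.        ] [[-0.4370364   0.89944299  0.00122474]
 [ 0.87048192  0.42262077  0.2522953 ]
 [ 0.22640764  0.11132834 -0.96764951]] [ 0.62413251 -0.03003445  0.39004591]
{'time_s': 0.15, 'joints': array([-4.92384254e+01,  2.20805182e+01,  3.97919365e-01, -1.91838675e-02,
       -6.84125008e+01, -1.48168323e+01]), 'joint_velocities': array([ 0.05066967, -0.03627577,  0.27842053,  0.15382513,  0.00944291,
       -0.01057816]), 'effort': array([-7.39011284e-04, -3.91051698e+01,  1.87585348e+01,  4.22231644e+00,
        1.23714883e-02, -1.40423890e-04]), 'tcp_pos': array([ 0.27324893, -0.56159471,  0.22171683]), 'ee_rot': array([[-8.99270356e-01, -4.37392397e-01, -8.47876922e-04],
       [-4.37393201e-01,  8.99269178e-01,  1.46044963e-03],
       [ 1.23680019e-04,  1.68419466e-03, -9.99998574e-01]]), 'wrist_force': array([ 0.66819688, -1.35354684, -0.54848429]), 'moment': array([-0.00135032,  0.0286334 ,  0.0135217 ]), 'gripper_width': 0.999309745411771}
```

View pics/side0.png

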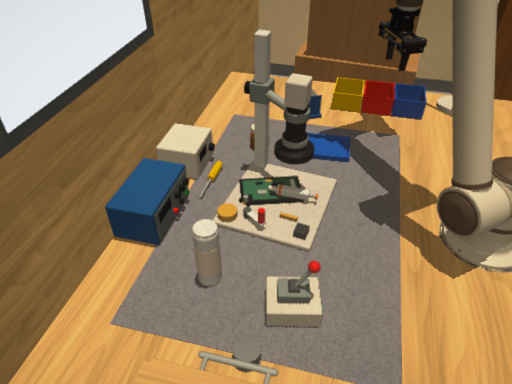

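View pics/top0.png

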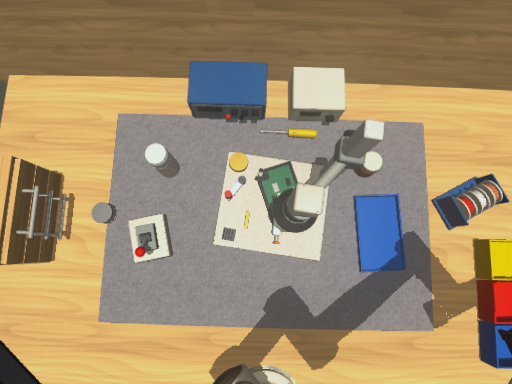

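View pics/wrist0.png

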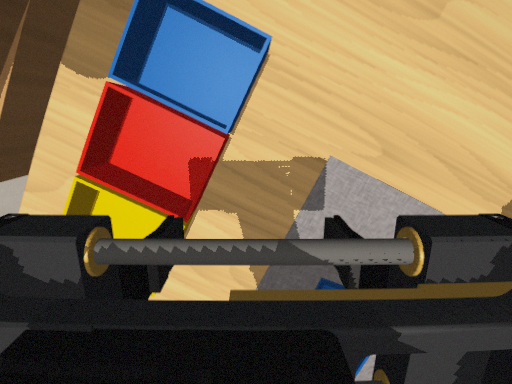

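The tray is on the right, at about top-image (380,232), and the lamp box is on the left at (148,240). The pump is under the ring light with its end at about (276,238). I'll zoom in to get accurate pixels.

```bash
cat > h.py <<'E'
import numpy as np, cv2
from station import r
def K(c): return np.array([[c["fx"],0,c["cx"]],[0,c["fy"],c["cy"]],[0,0,1.]])
def proj(c,X):
    rv,_=cv2.Rodrigues(np.array(c["R"],float)); 
    return cv2.projectPoints(np.array(X,float).reshape(-1,1,3),rv,np.array(c["t"],float),K(c),np.array(c["dist"],float))[0].reshape(-1,2)
def ray(c,uv):
    p=cv2.undistortPoints(np.array(uv,float).reshape(-1,1,2),K(c),np.array(c["dist"],float)).reshape(-1,2)
    R=np.array(c["R"]);d=np.c_[p,np.ones(len(p))]@R; o=-R.T@np.array(c["t"]); return o,d
def plane(c,uv,z):
    o,d=ray(c,uv); s=(z-o[2])/d[:,2]; return o+s[:,None]*d
def crop(c,x0,y0,x1,y1,s,fn):
    cv2.imwrite(fn,cv2.resize(c["img"][y0:y1,x0:x1],None,fx=s,fy=s,interpolation=cv2.INTER_CUBIC))
def tri(cs,uvs):
    A=[];b=[]
    for c,uv in zip(cs,uvs):
        o,d=ray(c,[uv]); d=d[0]/np.linalg.norm(d[0]); P=np.eye(3)-np.outer(d,d); A.append(P); b.append(P@o)
    return np.linalg.lstsq(np.vstack(A),np.hstack(b),rcond=None)[0]
E
python3 - <<'E'
import cv2
a=cv2.imread("pics/top0.png"); b=cv2.imread("pics/side0.png")
def g(im,x0,y0,x1,y1,s,fn):
    o=cv2.resize(im[y0:y1,x0:x1],None,fx=s,fy=s,interpolation=cv2.INTER_CUBIC)
    for x in range((x0+9)//10*10,x1,10): cv2.putText(o,str(x),((x-x0)*s,8),0,.3,(0,0,255)); cv2.line(o,((x-x0)*s,10),((x-x0)*s,15),(0,0,255))
    for y in range((y0+9)//10*10,y1,10): cv2.putText(o,str(y),(0,(y-y0)*s+3),0,.3,(0,0,255))
    cv2.imwrite(fn,o)
g(a,205,140,335,265,6 and 5,"pics/t1.png"); g(b,205,155,345,250,5,"pics/s1.png")
g(a,95,140,205,270,4,"pics/t2.png"); g(b,255,250,335,335,6,"pics/s2.png"); g(a,340,180,420,280,5,"pics/t3.png")
E
```

```text
(no output)
```

View pics/t1.png

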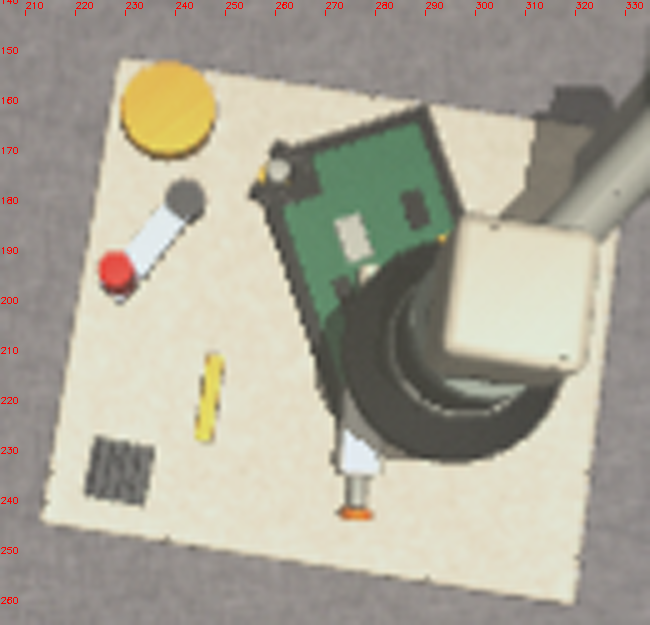

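View pics/s1.png

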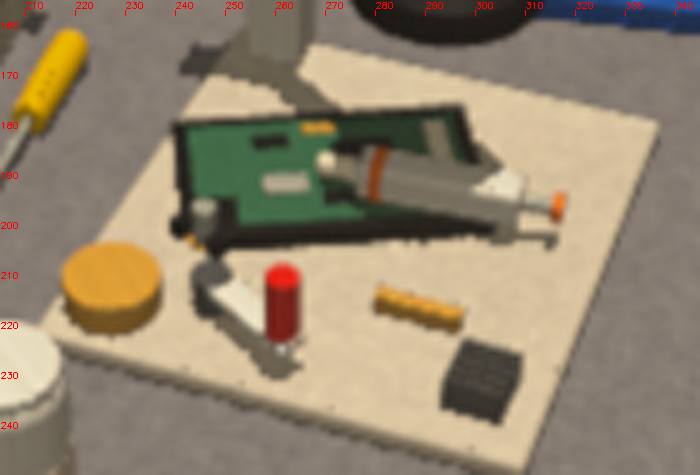

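View pics/t2.png

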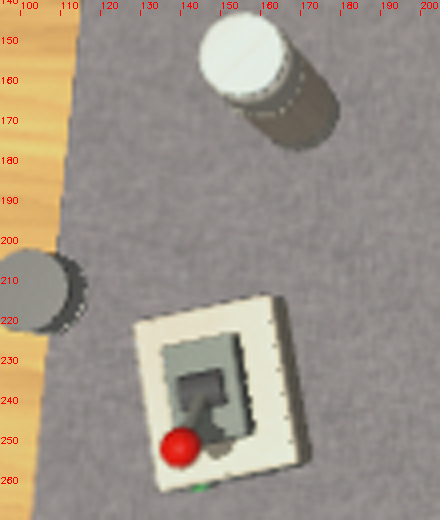

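View pics/s2.png

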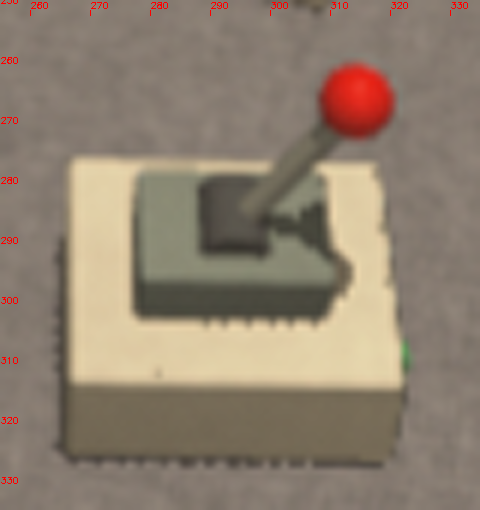

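View pics/t3.png

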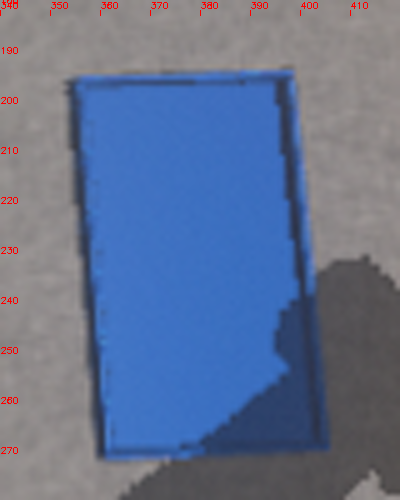

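```bash
cat > fit1.py <<'E'
from h import *
from scipy.optimize import least_squares
import pickle
c={n:r.capture(n) for n in("side","top")}
def rect(cx,cy,a,pts):
    ca,sa=np.cos(a),np.sin(a); p=np.array(pts,float); return np.c_[cx+ca*p[:,0]-sa*p[:,1],cy+sa*p[:,0]+ca*p[:,1],p[:,2]]
def fit(obs,x0,name):
    def f(x): return np.concatenate([(proj(c[n],rect(*x,[p]))[0]-uv) for n,p,uv in obs])
    s=least_squares(f,x0); print(name,np.round(s.x[:2]*1000,1),np.degrees(s.x[2]).round(2),"res",np.round(s.fun.reshape(-1,2),1).tolist()); return s.x
xf,xn,yl,yr=.145,-.135,.155,-.155
z=.015
st=fit([("top",(xf,yl,z),(229.2,151.6)),("top",(xn,yl,z),(213,244.2)),("top",(xn,yr,z),(319.8,260.8)),
("side",(xf,yr,z),(268,163.6)),("side",(xn,yr,z),(336.6,179.4)),("side",(xn,yl,z),(309.6,249.4)),("side",(xf,yl,z),(213.4,222.6))],[.6,0,0],"stand")
z=.05
lb=fit([("top",(.06,.05,z),(128.75,220.75)),("top",(.06,-.05,z),(163.75,213.75)),("top",(-.06,-.05,z),(170,255.75)),("top",(-.06,.05,z),(135,263)),
("side",(.06,.05,z),(255+70/6,250+384/6)),("side",(.06,-.05,z),(255+72/6,250+157/6)),("side",(-.06,-.05,z),(255+380/6,250+163/6)),("side",(-.06,.05,z),(255+403/6,250+388/6))],[.55,.3,0],"lamp")
z=.02
tr=fit([("top",(.11,.065,z),(354,195.6)),("top",(.11,-.065,z),(398.6,194.2)),("top",(-.11,-.065,z),(406,269.6)),("top",(-.11,.065,z),(359.8,272))],[.6,-.35,0],"tray")
W=lambda X:rect(*st,[X])[0]
peg=W((.085,.05,.015));hin=W((.06,.1,.061));sc=W((-.02,-.05,.15))
print("peg",peg,"hinge",hin,"scope",sc, "column",W((.11,-.14,0)))
print("ball tri",tri([c["top"],c["side"]],[(140,251.75),(314.5,266.8)]))
kt=tri([c["top"],c["side"]],[(228.2,194),(261.4,209.4)]);print("knob top tri",kt,plane(c["top"],[(228.2,194)],.08))
d=plane(c["top"],[(228.2,194)],.08)[0]-hin; print("keeper q",np.degrees(np.arctan2(d[1],d[0])-st[2])-135,np.hypot(*d[:2]))
pz=.039
P=plane(c["side"],[(270,187),(316.6,196.4)],pz);T=plane(c["top"],[(276.2,242.8)],pz)
print("pump nose/button side",P,"len",np.linalg.norm(P[0]-P[1]),"button top",T)
B=plane(c["top"],[(290.4,161.6)],.027)[0]-peg; print("board far right corner rel",B, np.degrees(np.arctan2(B[1],B[0])-np.arctan2(-.097,.013)-st[2]),np.hypot(*B[:2]),np.hypot(.097,.013))
pickle.dump(dict(st=st,lb=lb,tr=tr),open("p.pkl","wb"))
E
python3 fit1.py
```

```text
stand [543.7 -11.5] -8.85 res [[0.7, 0.4], [-2.0, 1.3], [-1.5, 4.8], [-11.2, -4.6], [4.2, 0.4], [0.6, -0.4], [-0.6, -3.4]]
lamp [448.2 333.8] 13.01 res [[-1.6, -0.3], [-1.4, -0.2], [-0.8, 0.6], [-1.7, 0.5], [-0.5, -1.6], [-0.7, -1.4], [0.4, -1.4], [1.0, -1.1]]
tray [ 484.9 -320.6] 3.47 res [[0.4, -0.5], [-0.5, -0.4], [-0.5, 0.7], [0.6, 0.2]]
peg [0.63536042 0.02478912 0.015     ] hinge [0.61834887 0.07803954 0.061     ] scope [ 0.51622815 -0.05786984  0.15      ] column [ 0.63083736 -0.16679518  0.        ]
ball tri [0.41176963 0.32507274 0.14035335]
knob top tri [0.57439899 0.11507078 0.07837688] [[0.57399429 0.11494735 0.08      ]]
keeper q 14.084161963737017 0.05770195384840841
pump nose/button side [[ 0.58316816 -0.02759946  0.039     ]
 [ 0.44546655 -0.01908643  0.039     ]] len 0.137964504625868 button top [[ 0.44671812 -0.02145213  0.039     ]]
board far right corner rel [ 0.04834544 -0.08475763  0.012     ] 30.915231432592662 0.09757631808473068 0.09786725703727474
```

```bash
sed -i 's/^("side",(xf,yr,z),(268,163.6)),/ /' fit1.py; python3 fit1.py
python3 - <<'E'
from h import *
from fit1 import *
im=c["top"]["img"].copy(); im2=c["side"]["img"].copy()
E
```

```text
stand [550.3 -10.5] -6.85 res [[-1.5, -0.4], [-1.0, 1.1], [0.1, 0.7], [0.6, -1.0], [0.5, -1.2], [-2.1, -1.9]]
lamp [448.2 333.8] 13.01 res [[-1.6, -0.3], [-1.4, -0.2], [-0.8, 0.6], [-1.7, 0.5], [-0.5, -1.6], [-0.7, -1.4], [0.4, -1.4], [1.0, -1.1]]
tray [ 484.9 -320.6] 3.47 res [[0.4, -0.5], [-0.5, -0.4], [-0.5, 0.7], [0.6, 0.2]]
peg [0.6406933  0.02898838 0.015     ] hinge [0.62183575 0.0816134  0.061     ] scope [ 0.52451497 -0.05777335  0.15      ] column [ 0.64285172 -0.16263715  0.        ]
ball tri [0.41176963 0.32507274 0.14035335]
knob top tri [0.57439899 0.11507078 0.07837688] [[0.57399429 0.11494735 0.08      ]]
keeper q 16.983329228092373 0.0583091568570022
pump nose/button side [[ 0.58316816 -0.02759946  0.039     ]
 [ 0.44546655 -0.01908643  0.039     ]] len 0.137964504625868 button top [[ 0.44671812 -0.02145213  0.039     ]]
board far right corner rel [ 0.04301256 -0.08895689  0.012     ] 25.021951827484802 0.0988099636371796 0.09786725703727474
stand [550.3 -10.5] -6.85 res [[-1.5, -0.4], [-1.0, 1.1], [0.1, 0.7], [0.6, -1.0], [0.5, -1.2], [-2.1, -1.9]]
lamp [448.2 333.8] 13.01 res [[-1.6, -0.3], [-1.4, -0.2], [-0.8, 0.6], [-1.7, 0.5], [-0.5, -1.6], [-0.7, -1.4], [0.4, -1.4], [1.0, -1.1]]
tray [ 484.9 -320.6] 3.47 res [[0.4, -0.5], [-0.5, -0.4], [-0.5, 0.7], [0.6, 0.2]]
peg [0.6406933  0.02898838 0.015     ] hinge [0.62183575 0.0816134  0.061     ] scope [ 0.52451497 -0.05777335  0.15      ] column [ 0.64285172 -0.16263715  0.        ]
ball tri [0.41176963 0.32507274 0.14035335]
knob top tri [0.57439899 0.11507078 0.07837688] [[0.57399429 0.11494735 0.08      ]]
keeper q 16.983329228092373 0.0583091568570022
pump nose/button side [[ 0.58316816 -0.02759946  0.039     ]
 [ 0.44546655 -0.01908643  0.039     ]] len 0.137964504625868 button top [[ 0.44671812 -0.02145213  0.039     ]]
board far right corner rel [ 0.04301256 -0.08895689  0.012     ] 25.021951827484802 0.0988099636371796 0.09786725703727474
```

```bash
cat > ov.py <<'E'
from fit1 import *
import sys
px,py,pa=[float(v) for v in sys.argv[1:4]]; ba=float(sys.argv[4]); fn=sys.argv[5]
def box(T,x0,x1,y0,y1,z0,z1):
    C=[(x,y,z) for z in(z0,z1) for x,y in((x0,y0),(x1,y0),(x1,y1),(x0,y1))]; W_=rect(*T,C); 
    return [(W_[i],W_[j]) for i,j in [(0,1),(1,2),(2,3),(3,0),(4,5),(5,6),(6,7),(7,4),(0,4),(1,5),(2,6),(3,7)]]
L=[]
L+= [(s,(0,255,255)) for s in box((px,py,np.radians(pa)),-.048,.048,-.012,.012,.027,.051)]
L+= [(s,(255,0,255)) for s in box((peg[0],peg[1],st[2]+np.radians(ba)),-.167,.013,-.097,.013,.015,.027)]
L+= [(s,(0,0,255)) for s in box(st,-.135,.145,-.155,.155,0,.015)]
L+= [(s,(0,0,255)) for s in box(st,-.075,-.025,.064,.074,.015,.028)]
L+= [(s,(0,0,255)) for s in box(lb,-.06,.06,-.05,.05,0,.05)]
L+= [(s,(0,255,0)) for s in box(tr,-.11,.11,-.065,.065,0,.02)]
for n,(x0,y0,x1,y1) in dict(top=(205,140,335,265),side=(205,155,345,250)).items():
    s=5; o=cv2.resize(c[n]["img"][y0:y1,x0:x1],None,fx=s,fy=s,interpolation=cv2.INTER_CUBIC)
    for (a,b),col in L:
        p=(proj(c[n],[a,b])-[x0,y0]+.5)*s; cv2.line(o,tuple(int(v) for v in p[0]),tuple(int(v) for v in p[1]),col,1,cv2.LINE_AA)
    cv2.imwrite(fn+n+".png",o)
E
python3 ov.py .510 -.0235 -3.5 25 pics/ov1 >/dev/null
```

```text
(no output)
```

View pics/ov1top.png

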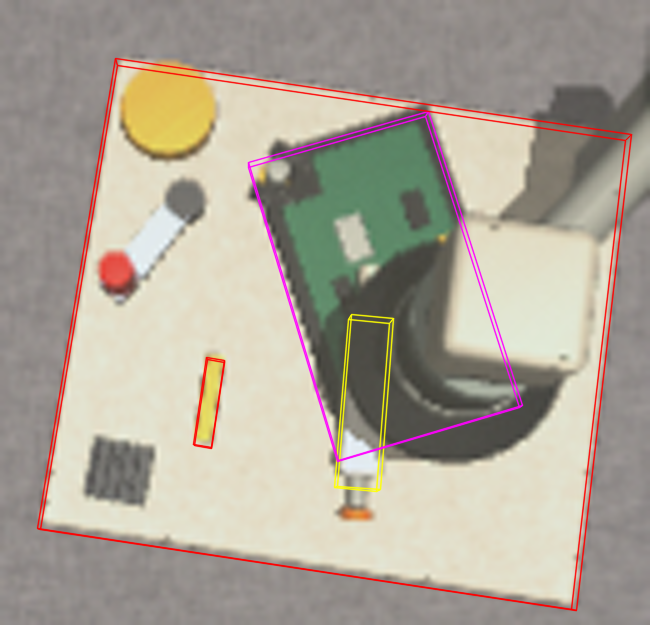

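View pics/ov1side.png

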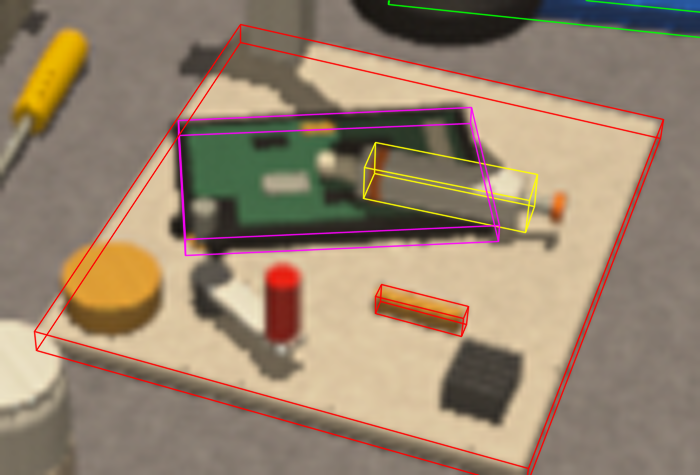

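Run:
```python
from h import *
print([a for a in dir(r) if a[0]!='_'])
c=r.capture("wrist"); s=r.sense(); R=np.array(c["R"]); p=-R.T@c["t"]
print("cam in tool",s["ee_rot"].T@(p-s["tcp_pos"]), "opt axis in tool", s["ee_rot"].T@R[2])
c=r.capture("side"); o=cv2.resize(c["img"][0:110,340:480],None,fx=5,fy=5); cv2.imwrite("pics/g.png",o)
```

```text
['PlanningError', 'capture', 'finish_job', 'grasp_offset', 'sense']
cam in tool [ 0.06969855  0.00020157 -0.16265108] opt axis in tool [-2.52364229e-01 -7.96142676e-04  9.67631987e-01]
```

View pics/g.png

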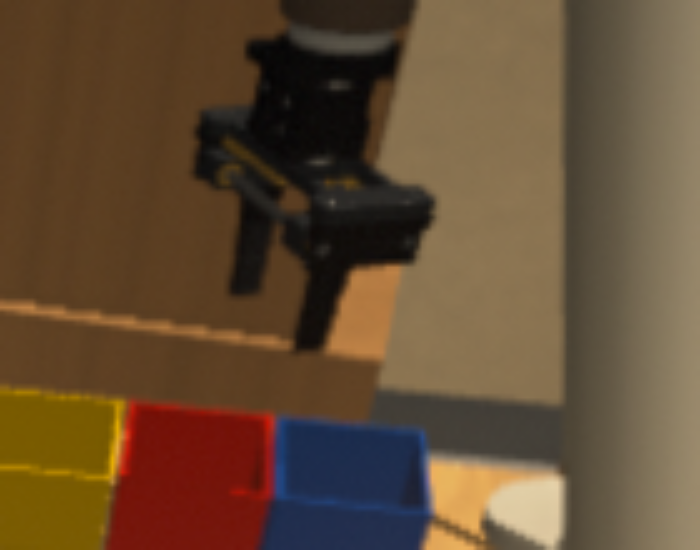

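```bash
cat > go.py <<'E'
# usage: go.py x y z [yaw lean] : yaw=azimuth of pointing/pump axis, lean deg from vertical
from h import *
import sys
from scipy.spatial.transform import Rotation as Ro
s=r.sense(); R=np.array(s["ee_rot"]); p=np.array(s["tcp_pos"])
a=[float(v) for v in sys.argv[1:]]
d=np.array(a[:3])-p
def tgt(yaw,th):
    y=np.radians(yaw);t=np.radians(th); f=np.array([np.cos(y),np.sin(y),0]);u=np.array([0,0,1.])
    x=-np.cos(t)*f-np.sin(t)*u; z=np.sin(t)*f-np.cos(t)*u; return np.c_[x,np.cross(z,x),z]
print("t",s["time_s"],"pos",p.round(4),"J",np.round(s["joints"],1),"F",np.round(s["wrist_force"],1),"w",round(s["gripper_width"],3))
f=-R[:,0]; print("yaw",np.degrees(np.arctan2(R[1,1],R[0,1])).round(1)-90,"lean",np.degrees(np.arcsin(np.clip(-R[2,0],-1,1))).round(1),"ytilt",R[2,1].round(3))
print("shift tool now (fs)",(R.T@d/.1).round(3),"dist",np.linalg.norm(d).round(4))
if len(a)>3:
    T=tgt(a[3],a[4]); rv=Ro.from_matrix(R.T@T).as_rotvec(degrees=True); print("turn fs",(rv/45).round(3),"shift after turn",(T.T@d/.1).round(3))
E
python3 go.py .38 -.15 .23 -3.5 45
```

```text
t 0.65 pos [ 0.2734 -0.562   0.2226] J [-49.2  22.    0.5  -0.  -68.4 -14.8] F [-0.2  0.1  0.1] w 1.001
yaw 25.900000000000006 lean 0.0 ytilt -0.0
shift tool now (fs) [-2.761  3.239 -0.074] dist 0.4256
turn fs [ 0.257 -0.977  0.62 ] shift after turn [-0.627  4.177  0.522]
```

```bash
python3 -m crank '[[-0.3,[-0.2,0.24,0],[0,0,0]],[-0.3,[-0.28,0.32,0],[0,0,0]],[-0.3,[-0.28,0.32,0],[0,0,0]],[-0.3,[-0.28,0.32,0],[0,0,0]],[-0.3,[-0.28,0.32,0],[0,0,0]],[-0.3,[-0.28,0.32,0],[0,0,0]],[-0.3,[-0.28,0.32,0],[0,0,0]],[-0.3,[-0.28,0.32,0],[0,0,0]]]'; python3 go.py .38 -.15 .23 -3.5 45
```

```text
time_s: 1.45
tcp_pos: [0.3594, -0.2429, 0.2229]
ee_rot: [[-0.899, -0.437, 0.001], [-0.437, 0.899, -0.0], [-0.001, -0.001, -1.0]]
wrist_force: [0.4, 0.5, 0.2]
gripper_width: 0.651
t 1.45 pos [ 0.3594 -0.2429  0.2229] J [-12.4   3.  -24.6   0.  -62.3 -51.6] F [0.4 0.5 0.2] w 0.651
yaw 25.900000000000006 lean 0.0 ytilt -0.001
shift tool now (fs) [-0.592  0.745 -0.071] dist 0.0954
turn fs [ 0.256 -0.976  0.62 ] shift after turn [-0.156  0.94   0.055]
```

```bash
python3 -m crank '[[-0.3,[-0.1,0.15,0],[0.037,-0.139,0.089]],[-0.3,[-0.1,0.15,0],[0.037,-0.139,0.089]],[-0.3,[0,0.15,0],[0.037,-0.139,0.089]],[-0.3,[0,0.15,0],[0.037,-0.139,0.089]],[-0.3,[0,0.15,0],[0.037,-0.139,0.089]],[-0.3,[0,0.15,0],[0.037,-0.139,0.089]],[-0.3,[0,0.1,0],[0.037,-0.139,0.089]]]'; python3 go.py .42 -.0245 .10 -3.5 45
```

```text
time_s: 2.15
tcp_pos: [0.3542, -0.164, 0.2253]
ee_rot: [[-0.766, 0.025, 0.642], [-0.003, 0.999, -0.042], [-0.643, -0.034, -0.765]]
wrist_force: [-0.4, -2.9, 0.2]
gripper_width: 0.649
t 2.15 pos [ 0.3542 -0.164   0.2253] J [   1.2  -21.1  -59.2   14.9  -12.4 -105.3] F [-0.4 -2.9  0.2] w 0.649
yaw -1.4000000000000057 lean 40.0 ytilt -0.034
shift tool now (fs) [0.298 1.452 1.324] dist 0.1987
turn fs [-0.    -0.11   0.063] shift after turn [0.482 1.433 1.29 ]
```

```bash
python3 -m crank '[[-0.3,[0.06,0.29,0.26],[0,0,0]],[-0.3,[0.06,0.29,0.26],[0,0,0]],[-0.3,[0.06,0.29,0.26],[0,0,0]],[-0.3,[0.06,0.29,0.26],[0,-0.02,0.01]],[-0.3,[0.06,0.29,0.26],[0,-0.03,0.02]],[-0.3,[0,0,0],[0,-0.03,0.02]],[-0.3,[0,0,0],[0,-0.03,0.015]]]'; python3 go.py .489 -.0235 .038 -3.5 45
python3 - <<'E'
from h import *
c=r.capture("side"); crop(c,205,120,365,240,5,"pics/s3.png"); c=r.capture("wrist"); cv2.imwrite("pics/w3.png",c["img"])
E
```

```text
time_s: 2.85
tcp_pos: [0.3955, -0.0829, 0.2114]
ee_rot: [[-0.795, -0.0, 0.607], [0.05, 0.997, 0.066], [-0.605, 0.083, -0.792]]
wrist_force: [0.2, -0.4, 0.7]
gripper_width: 0.649
t 2.85 pos [ 0.3955 -0.0829  0.2114] J [  12.4  -17.1  -61.2   24.3   -9.2 -126.7] F [ 0.2 -0.4  0.7] w 0.649
yaw 0.0 lean 37.2 ytilt 0.083
shift tool now (fs) [0.336 0.448 1.98 ] dist 0.2058
turn fs [ 0.131 -0.172 -0.011] shift after turn [0.592 0.65  1.861]
```

View pics/s3.png

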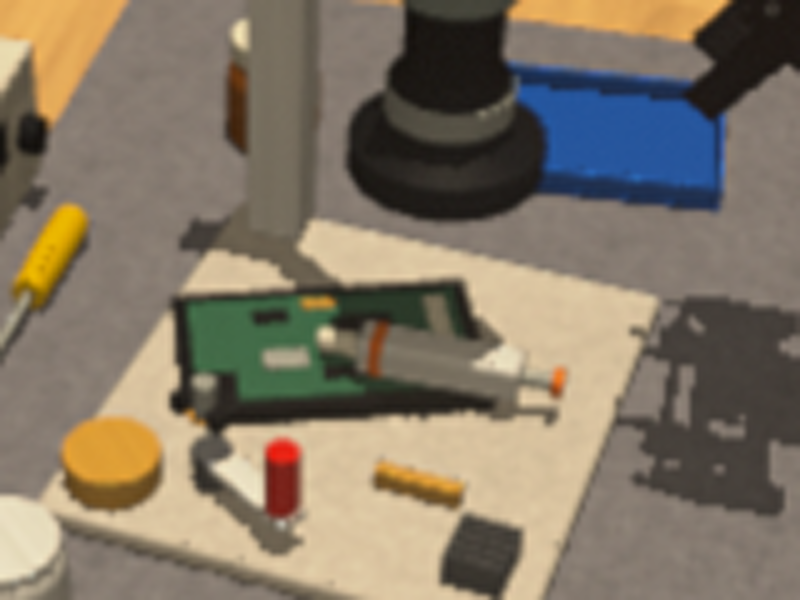

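View pics/w3.png

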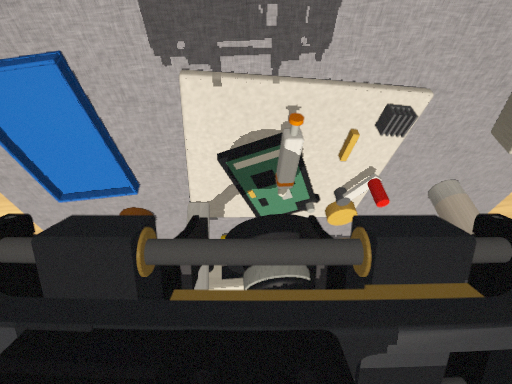

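```bash
python3 go.py .43 -.0235 .10 -3.5 36; python3 -m crank '[[-0.3,[0.1,0.2,0.25],[0,0,0]],[-0.3,[0.1,0.2,0.25],[0,0,0]],[-0.3,[0.1,0.1,0.25],[0,0,0]],[-0.3,[0.1,0,0.25],[0,0,0]]]'; python3 go.py .43 -.0235 .08 -3.5 36
```

```text
t 2.95 pos [ 0.3951 -0.0834  0.2118] J [  12.3  -17.2  -61.3   24.3   -9.2 -126.7] F [-0.5 -0.4  0.1] w 0.651
yaw 0.0 lean 37.3 ytilt 0.083
shift tool now (fs) [0.431 0.505 1.136] dist 0.1316
turn fs [ 0.131  0.029 -0.002] shift after turn [0.405 0.619 1.088]
time_s: 3.35
tcp_pos: [0.4035, -0.0454, 0.1808]
ee_rot: [[-0.844, -0.02, 0.536], [0.042, 0.994, 0.103], [-0.534, 0.11, -0.838]]
wrist_force: [0.0, 1.1, -0.1]
gripper_width: 0.653
t 3.35 pos [ 0.4035 -0.0454  0.1808] J [  17.7  -12.5  -61.2   23.7   -9.2 -130.7] F [ 0.   1.1 -0.1] w 0.653
yaw 1.2000000000000028 lean 32.3 ytilt 0.11
shift tool now (fs) [0.324 0.102 1.01 ] dist 0.1065
turn fs [ 0.174 -0.083  0.007] shift after turn [0.389 0.235 0.964]
```

```bash
cat > kin.py <<'E'
import numpy as np
from scipy.spatial.transform import Rotation as Ro
from scipy.optimize import least_squares
S=[([-49.2384,22.0805,.3979,-.0192,-68.4125,-14.8168],[.27325,-.56159,.22172],None),
([-12.4,3.0,-24.6,0,-62.3,-51.6],[.3594,-.2429,.2229],None),
([1.2,-21.1,-59.2,14.9,-12.4,-105.3],[.3542,-.164,.2253],[[-0.766,0.025,0.642],[-0.003,0.999,-0.042],[-0.643,-0.034,-0.765]]),
([12.3,-17.2,-61.3,24.3,-9.2,-126.7],[.3951,-.0834,.2118],[[-0.795,-0.0,0.607],[0.05,0.997,0.066],[-0.605,0.083,-0.792]]),
([17.7,-12.5,-61.2,23.7,-9.2,-130.7],[.4035,-.0454,.1808],[[-0.844,-0.02,0.536],[0.042,0.994,0.103],[-0.534,0.11,-0.838]]),
]
try:
    import json; S+= [tuple(q) for q in json.load(open("samp.json"))]
except Exception: pass
def rot(ax,a): return Ro.from_euler(ax,a,degrees=True).as_matrix()
S4=-1;S6=-1
def fk(P,J):
    x2,y2,h,a2x,a2z,b,e,f,d=P
    R1=rot('z',J[0]);R2=R1@rot('y',J[1]);R3=R1@rot('y',J[1]-J[2]);R4=R3@rot('x',S4*J[3]);R5=R4@rot('y',-J[4])
    # tool approach = R5 x axis
    p=R1@[x2,y2,h]+R2@[a2x,0,a2z]+R3@[b,0,e]+R5@[d,0,f]
    # tool frame at J6: z=approach (x of R5), choose base
    B=np.array([[0,0,1.],[0,1,0],[-1,0,0]])  # columns: tool x=-z5, y=y5, z=x5
    R=R5@B@rot('z',J6o+S6*J[5]); return p,R
J6o=0
def fit():
    x0=[0,-.16,.3,0,.35,.35,0,0,.25]
    def fn(P): return np.concatenate([(fk(P,J)[0]-p)*1000 for J,p,_ in S]+[np.array([P[0],P[3]])*5+0, [P[7]*5,P[6]*2]])
    s=least_squares(fn,x0); return s
if __name__=="__main__":
    import kin
    for S4 in(1,-1):
        for S6 in (1,-1):
            globals()['S4']=S4;globals()['S6']=S6
            e=[]
            for J,p,R in S:
                if R is None: continue
                for o in(0,):
                    T=fk([0]*9,J)[1]; e.append((np.degrees(np.arccos(np.clip(T[:,2]@np.array(R)[:,2],-1,1))).round(1),Ro.from_matrix(T.T@np.array(R)).as_rotvec(degrees=True).round(1).tolist()))
            s=fit(); print(S4,S6,e,s.x.round(4),np.abs(s.fun).max().round(2),s.fun.round(1)[:15])
E
python3 kin.py
```

```text
1 1 [(np.float64(6.6), [5.1, 5.0, 91.4]), (np.float64(7.5), [6.3, 6.3, 115.1]), (np.float64(7.4), [6.4, 6.4, 124.4])] [ 0.0848 -0.1634  0.0507 -0.0551  0.5858  0.2806  0.0624  0.0659  0.3446] 10.49 [-3.3 -2.   2.1  0.6 -3.6 -3.5  1.2 10.5  4.4 -5.6 -3.1 -5.8  4.3 -0.2
  2.8]
1 -1 [(np.float64(6.6), [3.7, -6.7, -119.0]), (np.float64(7.5), [1.4, -9.6, -137.8]), (np.float64(7.4), [0.7, -9.5, -136.6])] [ 0.0848 -0.1634  0.0507 -0.0551  0.5858  0.2806  0.0624  0.0659  0.3446] 10.49 [-3.3 -2.   2.1  0.6 -3.6 -3.5  1.2 10.5  4.4 -5.6 -3.1 -5.8  4.3 -0.2
  2.8]
-1 1 [(np.float64(1.7), [0.1, -0.0, 120.6]), (np.float64(0.0), [-0.1, -0.1, 163.4]), (np.float64(0.0), [0.0, 0.0, 171.4])] [ 0.0921 -0.1603  0.0728 -0.037   0.5925  0.2859  0.0458  0.0413  0.3513] 5.97 [-0.3 -0.4 -0.4 -0.5 -0.1  0.5  2.9  2.2  2.8 -5.2 -2.1 -6.   2.9  0.4
  3.1]
-1 -1 [(np.float64(1.7), [-0.0, -0.1, -90.0]), (np.float64(0.0), [-0.0, 0.1, -90.0]), (np.float64(0.0), [-0.0, -0.0, -90.0])] [ 0.0921 -0.1603  0.0728 -0.037   0.5925  0.2859  0.0458  0.0413  0.3513] 5.97 [-0.3 -0.4 -0.4 -0.5 -0.1  0.5  2.9  2.2  2.8 -5.2 -2.1 -6.   2.9  0.4
  3.1]
```

```bash
cat > log.py <<'E'
import json,os
from station import r
s=r.sense(); L=json.load(open("samp.json")) if os.path.exists("samp.json") else []
L.append([list(map(float,s["joints"])),list(map(float,s["tcp_pos"])),[list(map(float,q)) for q in s["ee_rot"]]]); json.dump(L,open("samp.json","w")); print([round(j,1) for j in s["joints"]],s["tcp_pos"],s["time_s"])
E
python3 log.py
python3 -m crank '[[-0.3,[0,0,-0.3],[0,0.15,0]],[-0.3,[0,0,-0.3],[0,0.15,0]],[-0.3,[0,0,0],[0,0.15,0]],[-0.3,[0,0,0],[0,0,0]]]' >/dev/null; python3 log.py
python3 -m crank '[[-0.3,[0,-0.4,0],[0,0,0]],[-0.3,[0,-0.4,0],[0,0.1,0]],[-0.3,[0,-0.4,0],[0.1,0,0]],[-0.3,[0,0,0],[0,0,0]]]' >/dev/null; python3 log.py
python3 -m crank '[[-0.3,[0,-0.4,0],[0,0,-0.15]],[-0.3,[0.2,-0.4,0],[0,0,-0.1]],[-0.3,[0.3,-0.4,0.1],[0,0,0]],[-0.3,[0,0,0],[0,0,0]]]' >/dev/null; python3 log.py
sed -i '/^(\[-12.4/d;/^(\[1.2,/d;/^(\[12.3/d;/^(\[17.7/d;s/^J6o=0/J6o=-90/' kin.py; python3 kin.py | tail -1
```

```text
[np.float64(17.7), np.float64(-12.5), np.float64(-61.2), np.float64(23.7), np.float64(-9.2), np.float64(-130.7)] [ 0.40346622 -0.04540988  0.18083222] 3.35
[np.float64(14.8), np.float64(-10.1), np.float64(-39.1), np.float64(-0.3), np.float64(-43.3), np.float64(-105.5)] [ 0.39121981 -0.06074882  0.22003094] 3.75
[np.float64(-4.2), np.float64(-2.7), np.float64(-33.6), np.float64(-1.3), np.float64(-47.0), np.float64(-86.5)] [ 0.38499544 -0.18313585  0.20496955] 4.15
[np.float64(-24.6), np.float64(3.5), np.float64(-28.2), np.float64(-7.1), np.float64(-47.6), np.float64(-52.4)] [ 0.34609768 -0.30235597  0.18608599] 4.55
 16.8]
```

```bash
python3 kin.py | tail -3;  python3 go.py .4 -.3 .3
```

```text
-1 -1 [(np.float64(0.0), [0.0, -0.0, -0.0]), (np.float64(0.0), [0.0, -0.0, -0.0]), (np.float64(0.0), [0.0, -0.0, -0.0]), (np.float64(0.0), [0.0, -0.0, -0.0])] [-4.180e-02 -1.645e-01  2.597e-01 -8.350e-02  6.741e-01  4.043e-01
  6.000e-04  8.950e-02  5.510e-01] 16.83 [-6.7  0.8 -5.9 -4.   0.5 -3.5  3.1 -3.4 -3.8 -4.7 -1.7 -3.5 13.9  3.5
 16.8]
t 4.55 pos [ 0.3461 -0.3024  0.1861] J [-24.6   3.5 -28.2  -7.1 -47.6 -52.4] F [-0.4  0.5  0.2] w 0.649
yaw 8.5 lean 12.0 ytilt -0.027
shift tool now (fs) [-0.761 -0.086 -1.001] dist 0.126
```

```bash
python3 - <<'E'
s=open("kin.py").read()
s=s.replace("x2,y2,h,a2x,a2z,b,e,f,d=P","x2,y2,h,a2x,a2z,b,e,f,d,y4,z4=P").replace("R3@[b,0,e]+","R3@[b,0,e]+R4@[0,y4,z4]+").replace("0,0,.25]","0,0,.25,0,0]").replace("[0]*9","[0]*11")
s=s.replace("np.array([P[0],P[3]])*5+0, [P[7]*5,P[6]*2]","np.array([P[0],P[3],P[6],P[7],P[10],P[9]])*1")
s=s.replace('s=fit(); print(S4,S6,e,s.x.round(4),np.abs(s.fun).max().round(2),s.fun.round(1)[:15])','s=fit(); print(S4,S6,s.x.round(4).tolist(),s.fun.round(1).tolist())')
open("kin.py","w").write(s)
E
python3 kin.py|tail -1
```

```text
-1 -1 [-0.0, 0.0, 0.1606, -0.0, 0.5649, 0.4218, 0.0, 0.0, 0.3064, -0.1598, -0.0] [-0.0, -0.0, -0.0, -0.0, 0.0, -0.0, -0.0, 0.0, -0.0, 0.0, 0.0, -0.0, 0.0, 0.0, 0.0, -0.0, -0.0, 0.0, 0.0, -0.0, -0.2]
```

```bash
cat > ik.py <<'E'
import numpy as np
import kin
from kin import fk,Ro
from scipy.optimize import least_squares
P=[0,0,.1606,0,.5649,.4218,0,0,.3064,-.1598,0]
lo=np.array([-179.83,-69.29,-61.27,-181.25,-171.15,-177.46]);hi=np.array([179.83,118.12,80.66,117.63,-9.14,177.46])
def tgt(yaw,th):
    y=np.radians(yaw);t=np.radians(th); f=np.array([np.cos(y),np.sin(y),0]);u=np.array([0,0,1.])
    x=-np.cos(t)*f-np.sin(t)*u; z=np.sin(t)*f-np.cos(t)*u; return np.c_[x,np.cross(z,x),z]
def ik(p,R,seeds=None,bounded=True):
    best=None
    seeds=seeds or [[0,10,-20,0,-50,-50],[20,-10,-50,20,-20,-100],[-30,20,0,-60,-60,0],[20,10,-20,60,-60,-100],[0,10,-20,-150,-50,50],[0,40,20,-90,-90,0],[60,0,-20,90,-60,-150],[-60,0,-20,-170,-30,150]]
    def f(J):
        q,T=fk(P,J); return np.r_[(q-p)*10,Ro.from_matrix(T.T@R).as_rotvec()*3]
    out=[]
    for s in seeds:
        s=np.clip(s,lo+.5,hi-.5)
        o=least_squares(f,s,bounds=(lo,hi),x_scale=30.)
        e=np.linalg.norm(o.fun)
        if e<1e-3 and not any(np.abs(o.x-q).max()<1 for q in out): out.append(o.x)
        if best is None or e<best: best=e
    return out,best
if __name__=="__main__":
    for x,y,z in [(.485,-.0235,.038),(.485,-.0235,.06)]:
        for yaw in(-3.5,):
            for th in range(20,60,5):
                o,b=ik(np.array([x,y,z]),tgt(yaw,th)); print(x,y,z,yaw,th,[q.round(0).tolist() for q in o],round(b,3))
E
python3 ik.py
```

```text
0.485 -0.0235 0.038 -3.5 20 [] 0.276
0.485 -0.0235 0.038 -3.5 25 [] 0.457
0.485 -0.0235 0.038 -3.5 30 [] 0.357
0.485 -0.0235 0.038 -3.5 35 [] 0.187
0.485 -0.0235 0.038 -3.5 40 [[-19.0, 17.0, -41.0, -122.0, -12.0, 45.0]] 0.0
0.485 -0.0235 0.038 -3.5 45 [[-30.0, 21.0, -51.0, -141.0, -30.0, 74.0]] 0.0
0.485 -0.0235 0.038 -3.5 50 [[-34.0, 27.0, -57.0, -146.0, -45.0, 86.0]] 0.0
0.485 -0.0235 0.038 -3.5 55 [] 0.016
0.485 -0.0235 0.06 -3.5 20 [] 0.185
0.485 -0.0235 0.06 -3.5 25 [] 0.402
0.485 -0.0235 0.06 -3.5 30 [] 0.444
0.485 -0.0235 0.06 -3.5 35 [] 0.293
0.485 -0.0235 0.06 -3.5 40 [] 0.09
0.485 -0.0235 0.06 -3.5 45 [[-26.0, 16.0, -46.0, -132.0, -21.0, 61.0]] 0.0
0.485 -0.0235 0.06 -3.5 50 [[-32.0, 21.0, -54.0, -142.0, -37.0, 78.0]] 0.0
0.485 -0.0235 0.06 -3.5 55 [[-36.0, 27.0, -59.0, -146.0, -52.0, 88.0]] 0.0
```

```bash
cat > t1.py <<'E'
from ik import *
sd=[[-30,21,-51,-141,-30,74],[-34,27,-57,-146,-45,86],[-20,10,-55,-160,-30,80],[-60,20,-50,-150,-40,60],[-60,30,-30,-160,-40,60],[-40,20,-50,-120,-50,60]]
for n,x,y,z,yaws,ths in [("pre",.43,-.02,.095,[-3.5],[42,47,52]),("pre2",.45,-.0215,.075,[-3.5],[42,47,52]),("g",.487,-.0235,.038,[-3.5],[42,47,52]),("lift",.487,-.0235,.06,[-3.5],[42,47,52]),("left",.46,.03,.06,[-3.5],[47,52]),("left up",.44,.03,.2,[-3.5],[47,52]),
("back",.38,-.03,.08,[-3.5,10],[47,52]),("tray",.45,-.315,.05,[-30,-20,-10,0,10,20,30],[42,47,52]),("trayup",.45,-.315,.2,[-30,-15,0,15,30],[47])]:
    for yaw in yaws:
        for th in ths:
            o,b=ik(np.array([x,y,z]),tgt(yaw,th),sd); print(n,yaw,th,[q.round(0).tolist() for q in o],round(b,3))
E
python3 t1.py
```

```text
pre -3.5 42 [] 0.152
pre -3.5 47 [[-23.0, 5.0, -47.0, -117.0, -16.0, 42.0]] 0.0
pre -3.5 52 [[-35.0, 10.0, -56.0, -131.0, -33.0, 67.0]] 0.0
pre2 -3.5 42 [] 0.052
pre2 -3.5 47 [[-29.0, 12.0, -51.0, -130.0, -24.0, 61.0]] 0.0
pre2 -3.5 52 [[-37.0, 18.0, -58.0, -139.0, -41.0, 78.0]] 0.0
g -3.5 42 [[-25.0, 19.0, -46.0, -134.0, -20.0, 62.0]] 0.0
g -3.5 47 [[-31.0, 23.0, -53.0, -144.0, -36.0, 79.0]] 0.0
g -3.5 52 [[-35.0, 30.0, -59.0, -148.0, -51.0, 89.0]] 0.0
lift -3.5 42 [] 0.006
lift -3.5 47 [[-29.0, 18.0, -50.0, -138.0, -28.0, 69.0]] 0.0
lift -3.5 52 [[-34.0, 23.0, -56.0, -144.0, -43.0, 82.0]] 0.0
left -3.5 47 [[-25.0, 18.0, -59.0, -152.0, -36.0, 82.0]] 0.0
left -3.5 52 [] 0.107
left up -3.5 47 [] 0.467
left up -3.5 52 [] 0.283
back -3.5 47 [[-34.0, 4.0, -55.0, -117.0, -25.0, 51.0]] 0.0
back -3.5 52 [] 0.036
back 10 47 [[-29.0, 5.0, -49.0, -97.0, -28.0, 37.0]] 0.0
back 10 52 [[-42.0, 11.0, -53.0, -105.0, -40.0, 57.0]] 0.0
tray -30 42 [] 0.058
tray -30 47 [[-55.0, 21.0, -37.0, -125.0, -22.0, 54.0]] 0.0
tray -30 52 [[-61.0, 25.0, -44.0, -136.0, -35.0, 71.0]] 0.0
tray -20 42 [[-39.0, 19.0,
[... 581 characters left out ...]
, -22.0, -72.0, -42.0, 27.0]] 0.0
tray 10 52 [[-55.0, 27.0, -22.0, -79.0, -47.0, 36.0]] 0.0
tray 20 42 [[-46.0, 26.0, -18.0, -60.0, -45.0, 20.0]] 0.0
tray 20 47 [[-50.0, 28.0, -18.0, -66.0, -49.0, 28.0]] 0.0
tray 20 52 [[-54.0, 30.0, -18.0, -71.0, -53.0, 36.0]] 0.0
tray 30 42 [[-46.0, 28.0, -14.0, -56.0, -52.0, 24.0]] 0.0
tray 30 47 [[-50.0, 30.0, -14.0, -61.0, -56.0, 30.0]] 0.0
tray 30 52 [[-53.0, 32.0, -13.0, -65.0, -60.0, 36.0]] 0.0
trayup -30 47 [] 0.443
trayup -15 47 [[-27.0, 3.0, -30.0, -40.0, -14.0, -42.0]] 0.0
trayup 0 47 [[-40.0, 7.0, -21.0, -54.0, -36.0, -11.0]] 0.0
trayup 15 47 [[-46.0, 11.0, -15.0, -55.0, -51.0, 2.0]] 0.0
trayup 30 47 [[-48.0, 16.0, -9.0, -52.0, -65.0, 11.0]] 0.0
```

```bash
cat > path.py <<'E'
from ik import *
from station import r
def follow(W,show=True):
    s=r.sense(); J=np.array(s["joints"]); 
    p0=np.array(s["tcp_pos"]);R0=np.array(s["ee_rot"])
    for (x,y,z,yaw,th) in W:
        T=tgt(yaw,th); rel=Ro.from_matrix(R0.T@T).as_rotvec(); p=np.array([x,y,z]); N=10; bad=0; dj=0
        for i in range(1,N+1):
            Ri=R0@Ro.from_rotvec(rel*i/N).as_matrix(); pi=p0+(p-p0)*i/N
            o,b=ik(pi,Ri,[J]); 
            if o: dj=max(dj,np.abs(o[0]-J).max()); J=o[0]
            else: bad+=1
        print((x,y,z,yaw,th),"bad",bad,"maxstep",round(dj,1),J.round(0).tolist())
        print("    shift start-frame fs",(R0.T@(p-p0)/.1).round(3).tolist(),"turn fs",(np.degrees(rel)/45).round(3).tolist(),"turn deg",np.degrees(np.linalg.norm(rel)).round(1), "| after-turn shift",(T.T@(p-p0)/.1).round(3).tolist())
        p0,R0=p,T
if __name__=="__main__":
    import sys,json
    follow(json.loads(sys.argv[1]))
E
python3 path.py '[[0.38,-0.30,0.15,20,30],[0.42,-0.26,0.11,15,50],[0.42,-0.14,0.11,3,50],[0.43,-0.02,0.095,-3.5,50],[0.487,-0.0235,0.040,-3.5,50],[0.487,-0.0235,0.06,-3.5,50],[0.42,-0.1,0.07,0,50],[0.43,-0.2,0.07,5,50],[0.45,-0.315,0.06,3.5,50]]'
```

```text
(0.38, -0.3, 0.15, 20, 30) bad 0 maxstep 4.6 [-38.0, 10.0, -22.0, -36.0, -47.0, -10.0]
    shift start-frame fs [-0.256, -0.017, 0.424] turn fs [-0.124, -0.403, -0.228] turn deg 21.6 | after-turn shift [-0.102, -0.094, 0.476]
(0.42, -0.26, 0.11, 15, 50) bad 0 maxstep 4.0 [-50.0, 16.0, -26.0, -70.0, -48.0, 25.0]
    shift start-frame fs [-0.244, 0.239, 0.603] turn fs [0.072, -0.444, 0.086] turn deg 20.6 | after-turn shift [-0.008, 0.283, 0.632]
(0.42, -0.14, 0.11, 3, 50) bad 0 maxstep 2.2 [-38.0, 6.0, -40.0, -87.0, -30.0, 26.0]
    shift start-frame fs [-0.2, 1.159, 0.238] turn fs [0.204, 0.0, 0.171] turn deg 12.0 | after-turn shift [-0.04, 1.198, 0.048]
(0.43, -0.02, 0.095, -3.5, 50) bad 0 maxstep 5.9 [-31.0, 7.0, -53.0, -127.0, -26.0, 59.0]
    shift start-frame fs [0.01, 1.193, 0.221] turn fs [0.111, 0.0, 0.093] turn deg 6.5 | after-turn shift [0.098, 1.204, 0.117]
(0.487, -0.0235, 0.04, -3.5, 50) bad 0 maxstep 4.3 [-34.0, 26.0, -57.0, -146.0, -44.0, 85.0]
    shift start-frame fs [0.054, -0.0, 0.791] turn fs [0.0, 0.0, 0.0] turn deg 0.0 | after-turn shift [0.054, -0.0, 0.791]
(0.4
[... 169 characters left out ...]
0.0 | after-turn shift [-0.153, 0.0, -0.129]
(0.42, -0.1, 0.07, 0, 50) bad 0 maxstep 3.4 [-43.0, 14.0, -48.0, -109.0, -34.0, 54.0]
    shift start-frame fs [0.323, -0.804, -0.541] turn fs [-0.06, 0.0, -0.05] turn deg 3.5 | after-turn shift [0.354, -0.765, -0.578]
(0.43, -0.2, 0.07, 5, 50) bad 0 maxstep 2.6 [-48.0, 17.0, -36.0, -89.0, -37.0, 38.0]
    shift start-frame fs [-0.064, -1.0, 0.077] turn fs [-0.085, 0.0, -0.071] turn deg 5.0 | after-turn shift [-0.008, -1.005, 0.01]
(0.45, -0.315, 0.06, 3.5, 50) bad 0 maxstep 1.2 [-53.0, 24.0, -24.0, -80.0, -40.0, 31.0]
    shift start-frame fs [0.013, -1.163, 0.14] turn fs [0.026, -0.0, 0.021] turn deg 1.5 | after-turn shift [-0.007, -1.16, 0.163]
```

```bash
python3 -m crank '[[-0.3,[-0.05,-0.01,0.11],[-0.031,-0.1,-0.057]],[-0.3,[-0.05,-0.01,0.11],[-0.031,-0.1,-0.057]],[-0.3,[-0.05,-0.02,0.11],[-0.031,-0.1,-0.057]],[-0.3,[-0.05,-0.02,0.11],[-0.031,-0.1,-0.057]],[-0.3,[-0.04,0.065,0.155],[0.018,-0.111,0.021]],[-0.3,[-0.03,0.065,0.155],[0.018,-0.111,0.021]],[-0.3,[-0.03,0.065,0.155],[0.018,-0.111,0.021]],[-0.3,[-0.03,0.065,0.155],[0.018,-0.111,0.021]]]';  python3 path.py '[[0.42,-0.14,0.11,3,50],[0.43,-0.02,0.095,-3.5,50]]'
```

```text
time_s: 5.35
tcp_pos: [0.4213, -0.257, 0.1126]
ee_rot: [[-0.615, -0.267, 0.741], [-0.174, 0.964, 0.203], [-0.769, -0.005, -0.64]]
wrist_force: [-0.4, -0.0, -1.7]
gripper_width: 0.646
(0.42, -0.14, 0.11, 3, 50) bad 0 maxstep 2.2 [-38.0, 6.0, -40.0, -87.0, -30.0, 26.0]
    shift start-frame fs [-0.176, 1.131, 0.244] turn fs [0.209, 0.006, 0.183] turn deg 12.5 | after-turn shift [-0.011, 1.169, 0.054]
(0.43, -0.02, 0.095, -3.5, 50) bad 0 maxstep 5.9 [-31.0, 7.0, -53.0, -127.0, -26.0, 59.0]
    shift start-frame fs [0.01, 1.193, 0.221] turn fs [0.111, 0.0, 0.093] turn deg 6.5 | after-turn shift [0.098, 1.204, 0.117]
```

```bash
python3 -m crank '[[-0.3,[-0.02,0.29,0.04],[0.052,0.001,0.046]],[-0.3,[-0.02,0.29,0.04],[0.052,0.001,0.046]],[-0.3,[-0.02,0.29,0.04],[0.052,0.001,0.046]],[-0.3,[-0.02,0.29,0.04],[0.052,0.001,0.046]],[-0.3,[0.02,0.3,0.04],[0.028,0,0.023]],[-0.3,[0.02,0.3,0.04],[0.028,0,0.023]],[-0.3,[0.02,0.3,0.04],[0.028,0,0.023]],[-0.3,[0.02,0.3,0.04],[0.028,0,0.023]]]';  python3 path.py '[[0.43,-0.02,0.095,-3.5,50],[0.487,-0.0235,0.040,-3.5,50]]'
python3 - <<'E'
from h import *
c=r.capture("side"); crop(c,205,120,365,240,5,"pics/s4.png"); c=r.capture("wrist"); cv2.imwrite("pics/w4.png",c["img"])
E
```

```text
time_s: 6.15
tcp_pos: [0.4207, -0.021, 0.0924]
ee_rot: [[-0.643, 0.056, 0.764], [0.036, 0.998, -0.043], [-0.765, -0.0, -0.644]]
wrist_force: [-1.5, 2.0, -0.9]
gripper_width: 0.651
(0.43, -0.02, 0.095, -3.5, 50) bad 0 maxstep 0.1 [-31.0, 7.0, -53.0, -127.0, -26.0, 59.0]
    shift start-frame fs [-0.079, 0.015, 0.054] turn fs [0.005, -0.002, 0.004] turn deg 0.3 | after-turn shift [-0.079, 0.015, 0.054]
(0.487, -0.0235, 0.04, -3.5, 50) bad 0 maxstep 4.3 [-34.0, 26.0, -57.0, -146.0, -44.0, 85.0]
    shift start-frame fs [0.054, -0.0, 0.791] turn fs [0.0, 0.0, 0.0] turn deg 0.0 | after-turn shift [0.054, -0.0, 0.791]
```

View pics/s4.png

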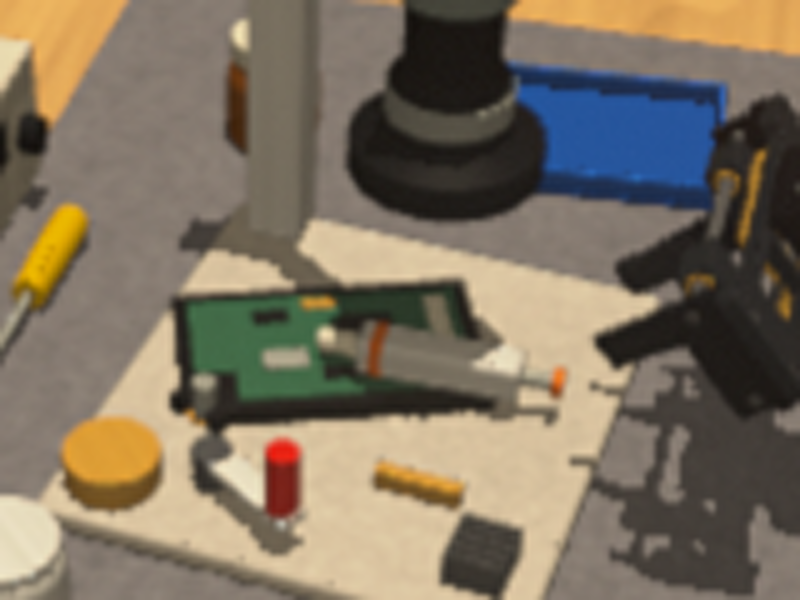

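View pics/w4.png

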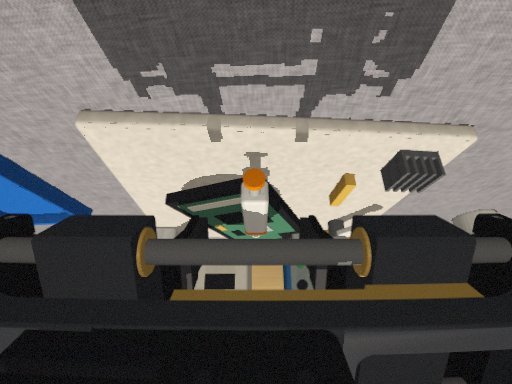

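```bash
python3 -m crank '[[-0.3,[-0.02,0,0.2],[0,0,0]],[-0.3,[-0.01,0,0.2],[0,0,0]],[-0.3,[0,0,0.2],[0,0,0]],[-0.3,[0,0,0.15],[0,0,0]],[-0.3,[0,0,0],[0,0,0]]]';  python3 path.py '[[0.487,-0.0245,0.040,-3.5,50]]'
python3 - <<'E'
from h import *
c=r.capture("side"); crop(c,205,120,365,240,5,"pics/s5.png")
E
```

```text
time_s: 6.75
tcp_pos: [0.4808, -0.0264, 0.0443]
ee_rot: [[-0.645, 0.056, 0.762], [0.039, 0.998, -0.041], [-0.763, 0.004, -0.647]]
wrist_force: [-0.8, 0.3, -0.9]
gripper_width: 0.647
(0.487, -0.0245, 0.04, -3.5, 50) bad 0 maxstep 0.3 [-34.0, 26.0, -56.0, -146.0, -44.0, 85.0]
    shift start-frame fs [-0.006, 0.023, 0.074] turn fs [0.008, -0.006, 0.0] turn deg 0.4 | after-turn shift [-0.006, 0.023, 0.074]
```

View pics/s5.png

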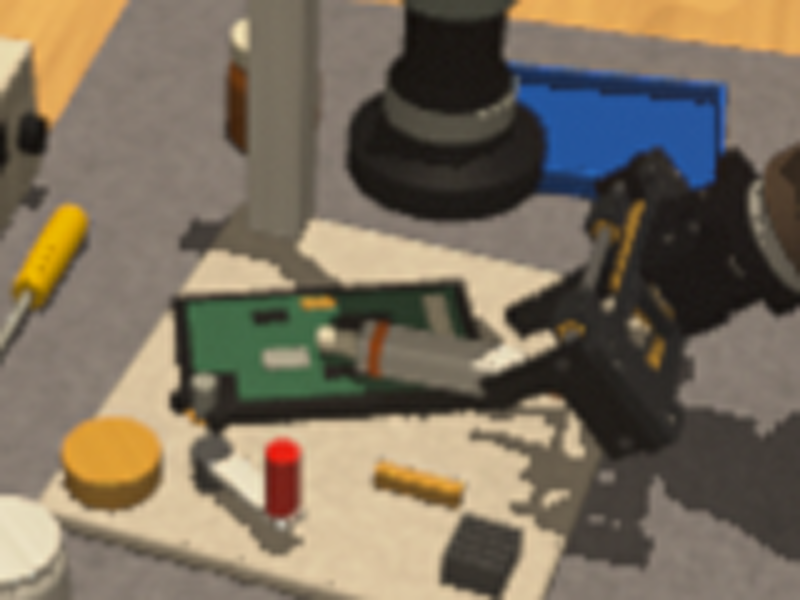

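```bash
python3 -m crank '[[-0.3,[-0.03,0.02,0.1],[0,0,0]],[0.3,[0,0,0],[0,0,0]],[1,[0,0,0],[0,0,0]],[1,[0,0,0],[0,0,0]],[1,[0,0,0],[0,0,0]],[1,[0,0,0],[0,0,0]],[1,[0,0,0],[0,0,0]]]';  python3 path.py '[[0.487,-0.0245,0.065,-3.5,50],[0.42,-0.1,0.07,0,50]]'
```

```text
time_s: 7.5
tcp_pos: [0.4905, -0.0257, 0.042]
ee_rot: [[-0.643, 0.057, 0.764], [0.037, 0.998, -0.043], [-0.765, 0.001, -0.644]]
wrist_force: [-2.2, 0.2, 2.1]
gripper_width: 0.273
(0.487, -0.0245, 0.065, -3.5, 50) bad 0 maxstep 0.9 [-32.0, 19.0, -53.0, -141.0, -35.0, 75.0]
    shift start-frame fs [-0.153, 0.01, -0.175] turn fs [0.004, -0.001, 0.002] turn deg 0.2 | after-turn shift [-0.153, 0.01, -0.175]
(0.42, -0.1, 0.07, 0, 50) bad 0 maxstep 3.3 [-43.0, 14.0, -48.0, -109.0, -34.0, 54.0]
    shift start-frame fs [0.362, -0.794, -0.509] turn fs [-0.06, 0.0, -0.05] turn deg 3.5 | after-turn shift [0.392, -0.755, -0.545]
```

```bash
python3 -m crank '[[1,[-0.03,0,-0.08],[0,0,0]],[1,[-0.03,0,-0.08],[0,0,0]],[1,[-0.03,0,-0.08],[0,0,0]],[1,[0,0,0],[0,0,0]]]';  python3 path.py '[[0.42,-0.1,0.07,0,50],[0.43,-0.2,0.08,5,50],[0.45,-0.315,0.08,3.5,50]]';python3 - <<'E'
from h import *
c=r.capture("side"); crop(c,205,120,365,240,5,"pics/s6.png")
E
```

```text
time_s: 7.9
tcp_pos: [0.478, -0.0251, 0.065]
ee_rot: [[-0.642, 0.057, 0.765], [0.036, 0.998, -0.044], [-0.766, -0.001, -0.643]]
wrist_force: [-0.6, 0.3, -0.7]
gripper_width: 0.272
(0.42, -0.1, 0.07, 0, 50) bad 0 maxstep 3.2 [-43.0, 14.0, -48.0, -109.0, -34.0, 54.0]
    shift start-frame fs [0.307, -0.781, -0.443] turn fs [-0.056, -0.0, -0.046] turn deg 3.3 | after-turn shift [0.335, -0.749, -0.476]
(0.43, -0.2, 0.08, 5, 50) bad 0 maxstep 2.9 [-46.0, 16.0, -35.0, -87.0, -37.0, 35.0]
    shift start-frame fs [-0.141, -1.0, 0.012] turn fs [-0.085, 0.0, -0.071] turn deg 5.0 | after-turn shift [-0.085, -1.005, -0.055]
(0.45, -0.315, 0.08, 3.5, 50) bad 0 maxstep 1.2 [-52.0, 21.0, -24.0, -77.0, -40.0, 26.0]
    shift start-frame fs [-0.064, -1.163, 0.076] turn fs [0.026, -0.0, 0.021] turn deg 1.5 | after-turn shift [-0.083, -1.16, 0.099]
```

View pics/s6.png

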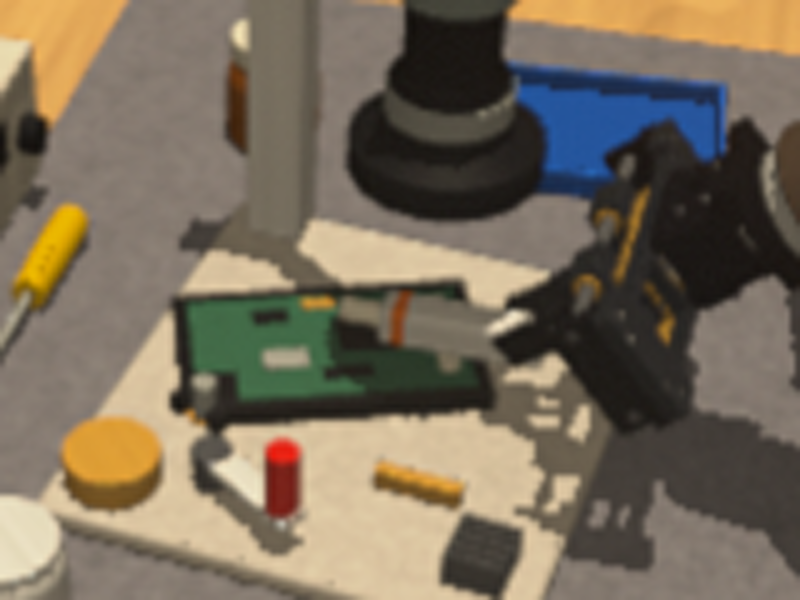

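```bash
python3 -m crank '[[1,[0.09,-0.12,-0.14],[0,0,0]],[1,[0.08,-0.2,-0.12],[-0.014,0,-0.012]],[1,[0.07,-0.22,-0.1],[-0.014,0,-0.012]],[1,[0.06,-0.24,-0.09],[-0.014,0,-0.012]],[1,[-0.02,-0.25,0],[-0.034,0,-0.029]],[1,[-0.03,-0.25,0],[-0.034,0,-0.029]],[1,[-0.03,-0.25,0],[-0.03,0,-0.029]],[1,[-0.03,-0.25,0],[0,0,0]]]';  python3 path.py '[[0.45,-0.315,0.08,3.5,50],[0.45,-0.317,0.021,3.5,50]]'
```

```text
time_s: 8.75
tcp_pos: [0.432, -0.2009, 0.078]
ee_rot: [[-0.642, -0.09, 0.762], [-0.059, 0.996, 0.068], [-0.765, -0.001, -0.644]]
wrist_force: [-0.2, 0.8, -1.8]
gripper_width: 0.274
(0.45, -0.315, 0.08, 3.5, 50) bad 0 maxstep 1.2 [-52.0, 21.0, -24.0, -77.0, -40.0, 26.0]
    shift start-frame fs [-0.063, -1.152, 0.046] turn fs [0.027, -0.003, 0.025] turn deg 1.7 | after-turn shift [-0.086, -1.15, 0.071]
(0.45, -0.317, 0.021, 3.5, 50) bad 0 maxstep 1.4 [-55.0, 29.0, -25.0, -85.0, -41.0, 40.0]
    shift start-frame fs [0.453, -0.02, 0.378] turn fs [0.0, 0.0, 0.0] turn deg 0.0 | after-turn shift [0.453, -0.02, 0.378]
```

```bash
python3 -m crank '[[1,[-0.02,-0.2,0.015],[0.01,0,0.01]],[1,[-0.02,-0.26,0.015],[0.01,0,0.01]],[1,[-0.01,-0.26,0.015],[0.008,0,0.008]],[1,[-0.01,-0.26,0.02],[0,0,0]],[1,[0.02,-0.17,0.08],[0,0,0]],[1,[0.1,0,0.08],[0,0,0]],[1,[0.1,0,0.08],[0,0,0]],[1,[0,0,0],[0,0,0]]]';  python3 path.py '[[0.457,-0.317,0.021,3.5,50]]';python3 - <<'E'
from h import *
c=r.capture("side"); crop(c,265,70,425,190,5,"pics/s7.png");c=r.capture("top"); crop(c,310,170,430,290,5,"pics/t7.png")
E
```

```text
time_s: 9.55
tcp_pos: [0.4518, -0.3127, 0.0437]
ee_rot: [[-0.646, -0.057, 0.762], [-0.032, 0.998, 0.048], [-0.763, 0.006, -0.646]]
wrist_force: [0.3, -1.3, -1.1]
gripper_width: 0.275
(0.457, -0.317, 0.021, 3.5, 50) bad 0 maxstep 0.6 [-54.0, 29.0, -24.0, -86.0, -41.0, 40.0]
    shift start-frame fs [0.14, -0.047, 0.184] turn fs [0.001, -0.006, -0.009] turn deg 0.5 | after-turn shift [0.142, -0.046, 0.184]
```

View pics/s7.png

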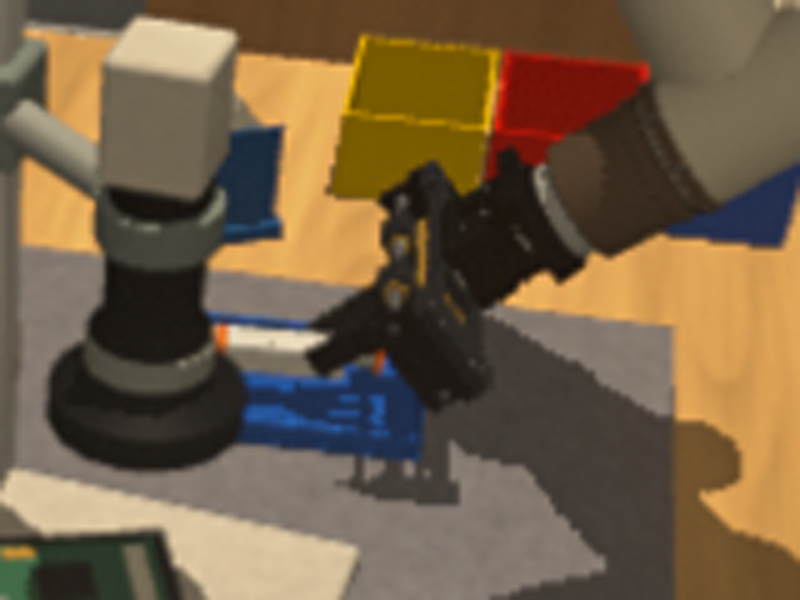

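View pics/t7.png

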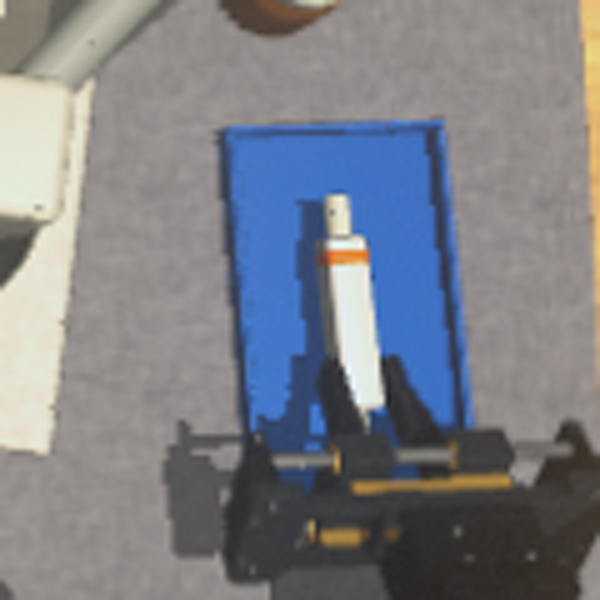

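```bash
python3 -m crank '[[1,[0.05,-0.02,0.06],[0,0,0]],[1,[0.05,-0.02,0.06],[0,0,0]],[1,[0.03,0,0.04],[0,0,0]],[1,[0,0,0],[0,0,0]]]';  python3 path.py '[[0.457,-0.317,0.020,3.5,50]]'
```

```text
time_s: 10.05
tcp_pos: [0.4568, -0.3173, 0.0256]
ee_rot: [[-0.644, -0.058, 0.763], [-0.036, 0.998, 0.045], [-0.765, 0.002, -0.645]]
wrist_force: [0.2, 0.5, -0.6]
gripper_width: 0.27
(0.457, -0.317, 0.02, 3.5, 50) bad 0 maxstep 0.2 [-54.0, 30.0, -24.0, -86.0, -41.0, 40.0]
    shift start-frame fs [0.042, 0.003, 0.037] turn fs [-0.002, -0.003, -0.005] turn deg 0.3 | after-turn shift [0.042, 0.003, 0.037]
```

```bash
python3 -m crank '[[1,[0.02,0,0.018],[0,0,0]],[1,[0.015,0,0.012],[0,0,0]],[1,[0,0,0],[0,0,0]]]'
```

```text
time_s: 10.35
tcp_pos: [0.4569, -0.3175, 0.0217]
ee_rot: [[-0.643, -0.058, 0.764], [-0.037, 0.998, 0.045], [-0.765, 0.001, -0.644]]
wrist_force: [-0.5, -0.6, -1.3]
gripper_width: 0.273
```

```bash
python3 -m crank '[[1,[0.012,0,0.01],[0,0,0]],[1,[0,0,0],[0,0,0]],[0.2,[0,0,0],[0,0,0]],[-0.2,[0,0,0],[0,0,0]],[-0.2,[0,0,0],[0,0,0]],[-0.2,[0,0,0],[0,0,0]]]'; python3 path.py '[[0.40,-0.317,0.075,3.5,50]]'
python3 - <<'E'
from h import *
c=r.capture("top"); crop(c,310,170,430,290,5,"pics/t8.png")
E
```

```text
time_s: 10.95
tcp_pos: [0.4572, -0.3176, 0.0206]
ee_rot: [[-0.643, -0.058, 0.764], [-0.037, 0.998, 0.044], [-0.765, 0.0, -0.644]]
wrist_force: [0.0, -0.6, 0.5]
gripper_width: 0.545
(0.4, -0.317, 0.075, 3.5, 50) bad 0 maxstep 0.9 [-58.0, 21.0, -27.0, -77.0, -44.0, 31.0]
    shift start-frame fs [-0.049, 0.039, -0.787] turn fs [-0.003, -0.001, -0.003] turn deg 0.2 | after-turn shift [-0.05, 0.041, -0.787]
```

View pics/t8.png

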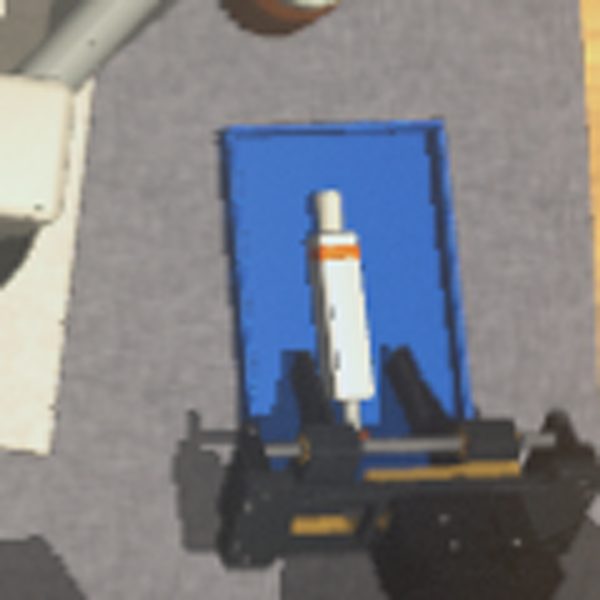

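```bash
python3 -m crank '[[-0.2,[-0.01,0.01,-0.2],[0,0,0]],[-0.2,[-0.01,0.01,-0.25],[0,0,0]],[0.5,[-0.1,0.01,-0.3],[0,0,0]],[1,[-0.2,0,-0.1],[0,0,0]],[1,[0,0,0],[0,0,0]]]'; python3 go.py .45 -.2 .1; sed 's/px,py,pa=.*$/px,py,pa,ba,fn=0,0,0,25.,"pics\/ov2"/' ov.py | sed 's/px,py,pa,ba,fn=\(.*\)$/px,py,pa,ba,fn=\1/' > ov2.py; sed -i 's/; ba=float(sys.argv\[4\]).*$//' ov2.py; grep -n "ov2" ov2.py; python3 ov2.py >/dev/null
```

```text
time_s: 11.5
tcp_pos: [0.4137, -0.3182, 0.1032]
ee_rot: [[-0.639, -0.059, 0.767], [-0.042, 0.998, 0.041], [-0.768, -0.006, -0.641]]
wrist_force: [0.9, -0.1, 0.7]
gripper_width: 0.409
t 11.5 pos [ 0.4137 -0.3182  0.1032] J [-54.8  17.5 -25.5 -73.7 -42.6  24.4] F [ 0.9 -0.1  0.7] w 0.409
yaw 3.4000000000000057 lean 50.1 ytilt -0.006
shift tool now (fs) [-0.258  1.159  0.347] dist 0.1237
3:px,py,pa,ba,fn=0,0,0,25.,"pics/ov2"
```

View pics/ov2side.png

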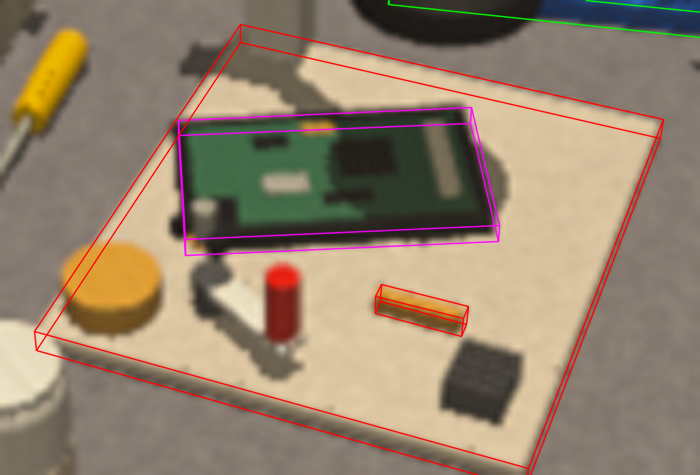

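Run:
```python
from h import *
c=r.capture("top"); crop(c,310,170,430,290,5,"pics/t9.png"); c=r.capture("wrist"); cv2.imwrite("pics/w9.png",c["img"])
c=r.capture("side");crop(c,205,155,345,250,5,"pics/s9.png")
```

```text
(no output)
```

View pics/t9.png

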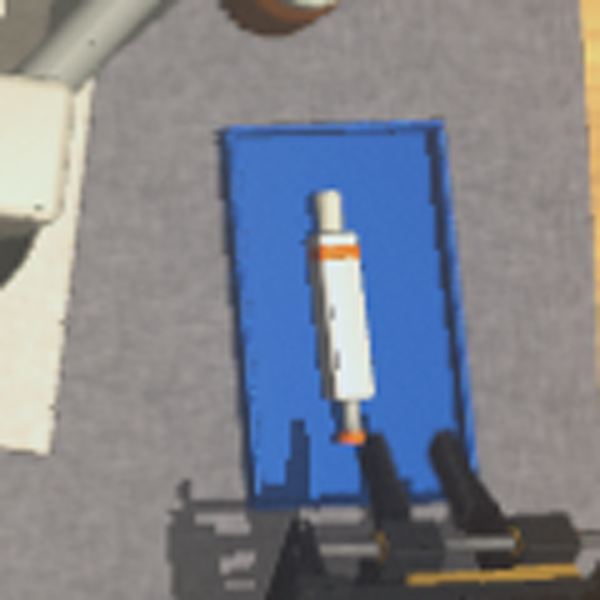

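View pics/s9.png

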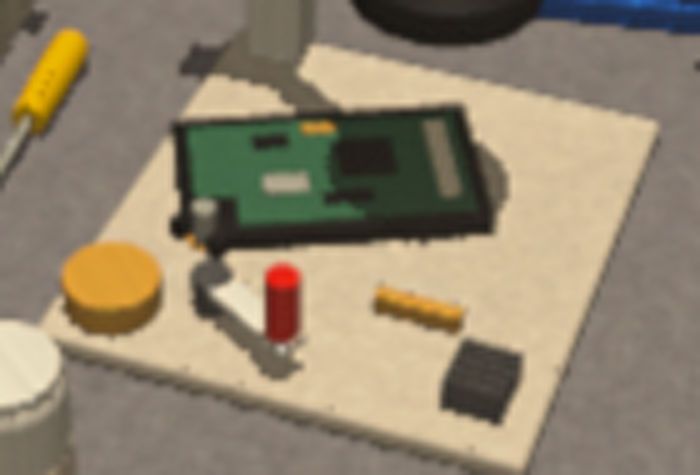

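```bash
cat > push.py <<'E'
from path import *
pv=np.array([.6407,.0290])
def W(b,g,yaw=None,z=.026,bx=-.158,th=50):
    a=np.radians(b); q=np.array([bx,-.112-g]); 
    return [*(pv+np.array([np.cos(a)*q[0]-np.sin(a)*q[1],np.sin(a)*q[0]+np.cos(a)*q[1]])).round(4),z,b if yaw is None else yaw,th]
if __name__=="__main__":
    for k in (50,55,):
      print("--lean",k)
      follow([[.42,-.25,.09,10,k],[.44,-.18,.05,15,k],W(18.2,.012,15,th=k),W(18.2,0,15,th=k),W(10,0,8,th=k),W(2,0,1,th=k),W(-6.85,0,-6.85,th=k)])
E
python3 push.py
```

```text
--lean 50
(0.42, -0.25, 0.09, 10, 50) bad 0 maxstep 0.5 [-51.0, 17.0, -29.0, -76.0, -43.0, 30.0]
    shift start-frame fs [-0.01, 0.661, 0.144] turn fs [-0.112, -0.003, -0.098] turn deg 6.7 | after-turn shift [-0.06, 0.643, 0.202]
(0.44, -0.18, 0.05, 15, 50) bad 0 maxstep 1.3 [-46.0, 22.0, -33.0, -85.0, -42.0, 42.0]
    shift start-frame fs [0.102, 0.655, 0.501] turn fs [-0.085, 0.0, -0.071] turn deg 5.0 | after-turn shift [0.066, 0.624, 0.544]
(np.float64(0.5293), np.float64(-0.1381), 0.026, 15, 50) bad 0 maxstep 1.1 [-35.0, 27.0, -29.0, -95.0, -36.0, 44.0]
    shift start-frame fs [-0.44, 0.174, 0.898] turn fs [0.0, 0.0, 0.0] turn deg 0.0 | after-turn shift [-0.44, 0.174, 0.898]
(np.float64(0.5256), np.float64(-0.1267), 0.026, 15, 50) bad 0 maxstep 0.2 [-35.0, 27.0, -30.0, -96.0, -36.0, 45.0]
    shift start-frame fs [0.004, 0.12, -0.005] turn fs [0.0, 0.0, 0.0] turn deg 0.0 | after-turn shift [0.004, 0.12, -0.005]
(np.float64(0.5045), np.float64(-0.1087), 0.026, 8, 50) bad 0 maxstep 1.4 [-38.0, 26.0, -37.0, -110.0, -35.0, 57.0]
    shift start-frame fs [0.101, 0.228, -0.12] turn f
[... 1544 characters left out ...]
), 0.026, 8, 55) bad 0 maxstep 1.4 [-43.0, 30.0, -41.0, -116.0, -45.0, 69.0]
    shift start-frame fs [0.09, 0.228, -0.129] turn fs [0.127, 0.0, 0.089] turn deg 7.0 | after-turn shift [0.105, 0.208, -0.151]
(np.float64(0.4867), np.float64(-0.0884), 0.026, 1, 55) bad 0 maxstep 1.5 [-45.0, 33.0, -51.0, -130.0, -51.0, 84.0]
    shift start-frame fs [0.085, 0.226, -0.121] turn fs [0.127, 0.0, 0.089] turn deg 7.0 | after-turn shift [0.1, 0.206, -0.143]
(np.float64(0.4705), np.float64(-0.0634), 0.026, -6.85, 55) bad 2 maxstep 1.8 [-46.0, 39.0, -61.0, -143.0, -62.0, 97.0]
    shift start-frame fs [0.09, 0.253, -0.129] turn fs [0.143, -0.0, 0.1] turn deg 7.8 | after-turn shift [0.109, 0.229, -0.156]
```

```bash
python3 -m crank '[[1,[-0.02,0.3,0.07],[-0.06,0.02,-0.05]],[1,[-0.02,0.33,0.1],[-0.06,0.02,-0.05]],[1,[0.05,0.33,0.2],[-0.045,0.02,-0.035]],[1,[0.05,0.3,0.25],[-0.04,0.02,-0.035]],[1,[0,0,0],[0,0,0]]]'
python3 - <<'E'
from push import *
follow([[.47,-.16,.04,15,48],W(18.2,.014,15,th=48),W(18.2,0,15,th=48)])
E
```

```text
time_s: 12.25
tcp_pos: [0.4344, -0.1817, 0.0511]
ee_rot: [[-0.671, -0.266, 0.692], [-0.173, 0.964, 0.203], [-0.721, 0.016, -0.693]]
wrist_force: [-0.6, -1.1, 1.1]
gripper_width: 0.003
(0.47, -0.16, 0.04, 15, 48) bad 0 maxstep 0.9 [-40.0, 23.0, -32.0, -87.0, -37.0, 39.0]
    shift start-frame fs [-0.196, 0.113, 0.367] turn fs [0.021, -0.041, -0.008] turn deg 2.1 | after-turn shift [-0.185, 0.118, 0.372]
(np.float64(0.53), np.float64(-0.14), 0.026, 15, 48) bad 0 maxstep 0.7 [-33.0, 26.0, -28.0, -91.0, -34.0, 38.0]
    shift start-frame fs [-0.318, 0.038, 0.563] turn fs [0.0, 0.0, 0.0] turn deg 0.0 | after-turn shift [-0.318, 0.038, 0.563]
(np.float64(0.5256), np.float64(-0.1267), 0.026, 15, 48) bad 0 maxstep 0.2 [-33.0, 26.0, -29.0, -93.0, -33.0, 40.0]
    shift start-frame fs [0.005, 0.14, -0.006] turn fs [0.0, 0.0, 0.0] turn deg 0.0 | after-turn shift [0.005, 0.14, -0.006]
```

```bash
python3 -m crank '[[1,[-0.09,0.04,0.18],[0.02,-0.04,-0.008]],[1,[-0.09,0.04,0.18],[0,0,0]],[1,[-0.1,0.01,0.18],[0,0,0]],[1,[-0.1,0.01,0.18],[0,0,0]],[1,[0,0,0],[0,0,0]]]'
python3 - <<'E'
from push import *
follow([W(18.2,.014,15,th=48),W(18.2,0,15,th=48)])
from h import *
c=r.capture("side"); crop(c,205,90,345,250-40,5,"pics/s10.png");c=r.capture("top"); crop(c,235,160,355,280,5,"pics/t10.png");c=r.capture("wrist"); cv2.imwrite("pics/w10.png",c["img"])
E
```

```text
time_s: 12.75
tcp_pos: [0.5105, -0.1557, 0.0328]
ee_rot: [[-0.644, -0.257, 0.721], [-0.176, 0.966, 0.188], [-0.745, -0.006, -0.667]]
wrist_force: [0.4, -0.2, -0.7]
gripper_width: 0.01
(np.float64(0.53), np.float64(-0.14), 0.026, 15, 48) bad 0 maxstep 0.3 [-33.0, 26.0, -28.0, -91.0, -34.0, 38.0]
    shift start-frame fs [-0.103, 0.102, 0.215] turn fs [-0.007, 0.003, 0.005] turn deg 0.4 | after-turn shift [-0.103, 0.101, 0.216]
(np.float64(0.5256), np.float64(-0.1267), 0.026, 15, 48) bad 0 maxstep 0.2 [-33.0, 26.0, -29.0, -93.0, -33.0, 40.0]
    shift start-frame fs [0.005, 0.14, -0.006] turn fs [0.0, 0.0, 0.0] turn deg 0.0 | after-turn shift [0.005, 0.14, -0.006]
```

View pics/s10.png

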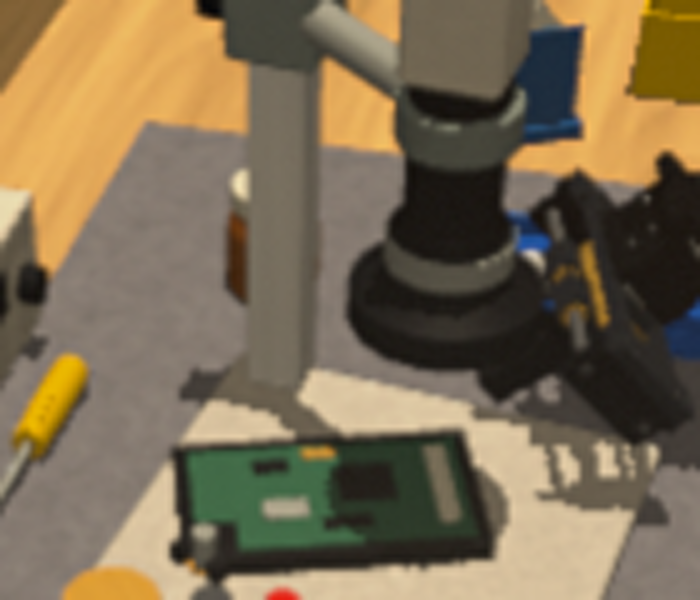

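View pics/w10.png

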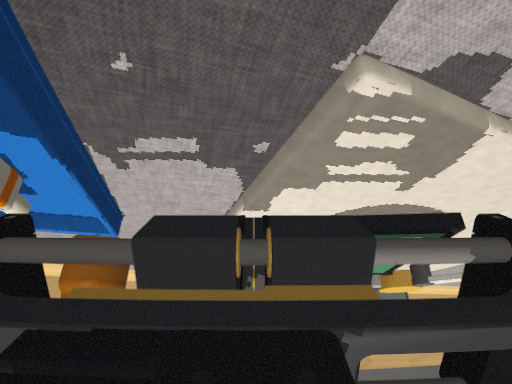

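```bash
python3 -m crank '[[1,[-0.06,0.03,0.1],[0,0,0]],[1,[-0.045,0.04,0.09],[0,0,0]],[1,[0,0.06,0],[0,0,0]],[1,[0,0.06,0],[0,0,0]],[1,[0,0,0],[0,0,0]]]'
python3 - <<'E'
from push import *
follow([W(18.2,0,15,th=48),W(14,0,12,th=48),W(10,0,8,th=48)])
E
```

```text
time_s: 13.4
tcp_pos: [0.5239, -0.1309, 0.0286]
ee_rot: [[-0.644, -0.257, 0.72], [-0.177, 0.966, 0.187], [-0.744, -0.006, -0.668]]
wrist_force: [-0.2, 0.8, -0.8]
gripper_width: 0.004
(np.float64(0.5256), np.float64(-0.1267), 0.026, 15, 48) bad 0 maxstep 0.0 [-33.0, 26.0, -29.0, -93.0, -33.0, 40.0]
    shift start-frame fs [0.001, 0.036, 0.038] turn fs [-0.007, 0.002, 0.005] turn deg 0.4 | after-turn shift [0.001, 0.036, 0.038]
(np.float64(0.5145), np.float64(-0.1179), 0.026, 12, 48) bad 0 maxstep 0.6 [-34.0, 25.0, -32.0, -98.0, -32.0, 44.0]
    shift start-frame fs [0.057, 0.114, -0.063] turn fs [0.05, 0.0, 0.045] turn deg 3.0 | after-turn shift [0.06, 0.109, -0.067]
(np.float64(0.5045), np.float64(-0.1087), 0.026, 8, 48) bad 0 maxstep 0.8 [-35.0, 25.0, -36.0, -106.0, -32.0, 51.0]
    shift start-frame fs [0.053, 0.111, -0.058] turn fs [0.066, 0.0, 0.059] turn deg 4.0 | after-turn shift [0.058, 0.105, -0.064]
```

```bash
python3 -m crank '[[1,[0.02,0.03,0.03],[0,0,0]],[1,[0.03,0.055,-0.03],[0.02,0,0.02]],[1,[0.03,0.055,-0.03],[0.02,0,0.02]],[1,[0.028,0.055,-0.03],[0.03,0,0.03]],[1,[0.028,0.055,-0.03],[0.03,0,0.03]],[1,[0,0,0],[0,0,0]]]'
python3 - <<'E'
from push import *
follow([W(10,0,8,th=48),W(6,0,6,th=48),W(2,0,3,th=48)])
from h import *
c=r.capture("side"); crop(c,205,120,345,250,5,"pics/s11.png")
E
```

```text
time_s: 14.0
tcp_pos: [0.5025, -0.1107, 0.0241]
ee_rot: [[-0.661, -0.147, 0.736], [-0.098, 0.989, 0.109], [-0.744, 0.0, -0.668]]
wrist_force: [-0.3, 0.1, -0.6]
gripper_width: 0.007
(np.float64(0.5045), np.float64(-0.1087), 0.026, 8, 48) bad 0 maxstep 0.1 [-35.0, 25.0, -36.0, -106.0, -32.0, 51.0]
    shift start-frame fs [-0.029, 0.017, 0.004] turn fs [0.007, 0.002, 0.006] turn deg 0.5 | after-turn shift [-0.029, 0.018, 0.004]
(np.float64(0.4953), np.float64(-0.0989), 0.026, 6, 48) bad 0 maxstep 0.6 [-36.0, 24.0, -39.0, -111.0, -32.0, 56.0]
    shift start-frame fs [0.052, 0.11, -0.058] turn fs [0.033, 0.0, 0.03] turn deg 2.0 | after-turn shift [0.054, 0.107, -0.06]
(np.float64(0.4867), np.float64(-0.0884), 0.026, 3, 48) bad 0 maxstep 0.8 [-37.0, 25.0, -43.0, -119.0, -33.0, 63.0]
    shift start-frame fs [0.05, 0.113, -0.055] turn fs [0.05, 0.0, 0.045] turn deg 3.0 | after-turn shift [0.054, 0.109, -0.06]
```

View pics/s11.png

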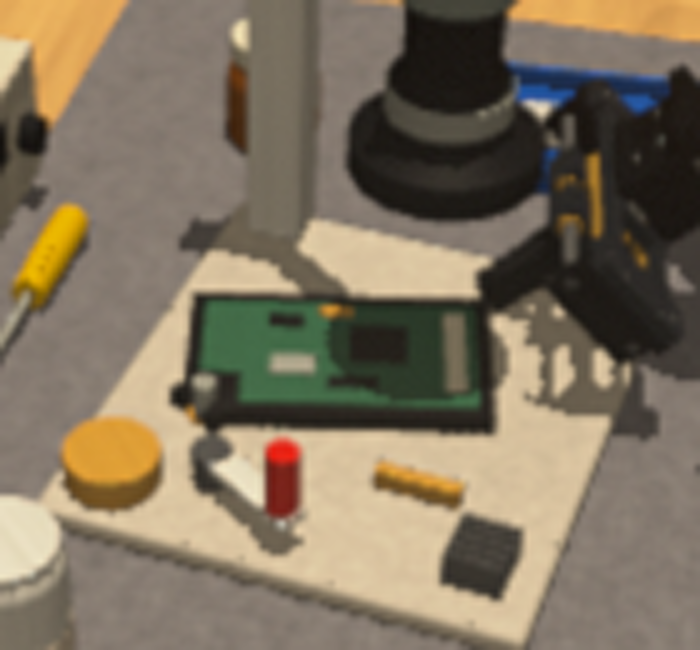

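```bash
python3 -m crank '[[1,[0.0,0.065,-0.02],[0.016,0,0.015]],[1,[0.02,0.06,-0.02],[0.016,0,0.015]],[1,[0.025,0.06,-0.026],[0.025,0,0.022]],[1,[0.025,0.06,-0.026],[0.025,0,0.022]],[1,[0,0,0],[0,0,0]]]'
python3 - <<'E'
from push import *
follow([W(2,0,3,th=48),W(-2,0,0,th=48),W(-6.85,0,-3,th=48)])
from h import *
c=r.capture("side"); crop(c,205,120,345,250,5,"pics/s12.png")
E
```

```text
time_s: 14.55
tcp_pos: [0.4886, -0.0879, 0.025]
ee_rot: [[-0.666, -0.062, 0.743], [-0.041, 0.998, 0.046], [-0.745, 0.0, -0.668]]
wrist_force: [-0.5, -0.0, -0.3]
gripper_width: 0.006
(np.float64(0.4867), np.float64(-0.0884), 0.026, 3, 48) bad 0 maxstep 0.1 [-37.0, 25.0, -43.0, -119.0, -33.0, 63.0]
    shift start-frame fs [0.005, -0.004, -0.02] turn fs [0.009, 0.003, 0.008] turn deg 0.5 | after-turn shift [0.005, -0.004, -0.02]
(np.float64(0.4789), np.float64(-0.0774), 0.026, 0, 48) bad 0 maxstep 0.8 [-39.0, 25.0, -48.0, -127.0, -36.0, 72.0]
    shift start-frame fs [0.048, 0.114, -0.054] turn fs [0.05, 0.0, 0.045] turn deg 3.0 | after-turn shift [0.052, 0.11, -0.058]
(np.float64(0.4705), np.float64(-0.0634), 0.026, -3, 48) bad 0 maxstep 0.9 [-40.0, 27.0, -53.0, -136.0, -40.0, 80.0]
    shift start-frame fs [0.056, 0.14, -0.062] turn fs [0.05, 0.0, 0.045] turn deg 3.0 | after-turn shift [0.061, 0.135, -0.068]
```

View pics/s12.png

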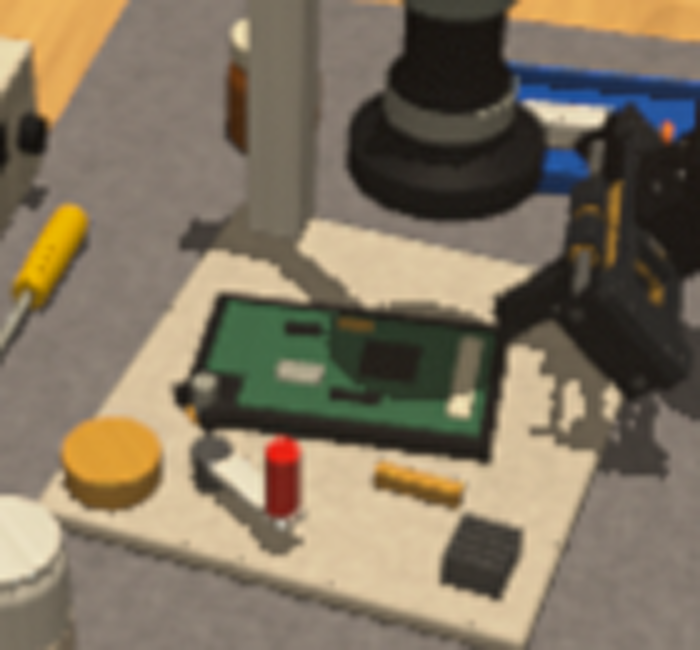

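```bash
python3 -m crank '[[1,[0.025,0.058,-0.028],[0.02,0,0.018]],[1,[0.025,0.058,-0.028],[0.02,0,0.018]],[1,[0.02,0.05,-0.02],[0.02,0,0.018]],[1,[0.02,0.05,-0.02],[0.02,0,0.018]],[1,[0,0,0],[0,0,0]]]'
python3 - <<'E'
from push import *
follow([W(-6.85,0,-3,th=48)])
from h import *
c=r.capture("side"); crop(c,205,120,345,250,5,"pics/s13.png")
print(r.sense()["wrist_force"])
E
```

```text
time_s: 15.1
tcp_pos: [0.4752, -0.0667, 0.0248]
ee_rot: [[-0.667, 0.022, 0.745], [0.015, 1.0, -0.016], [-0.745, 0.0, -0.667]]
wrist_force: [-0.0, -0.6, 0.9]
gripper_width: 0.001
(np.float64(0.4705), np.float64(-0.0634), 0.026, -3, 48) bad 0 maxstep 0.4 [-40.0, 27.0, -53.0, -136.0, -40.0, 80.0]
    shift start-frame fs [0.023, 0.032, -0.044] turn fs [0.029, 0.004, 0.026] turn deg 1.8 | after-turn shift [0.024, 0.03, -0.044]
[-0.32466538 -0.49983783 -0.79863936]
```

View pics/s13.png

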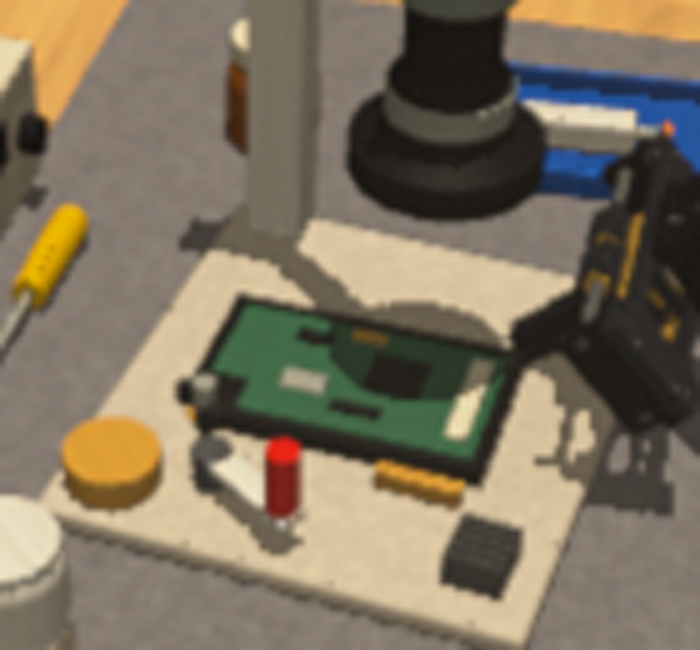

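Nearly flush: the board's left side (400–480, 460) is next to the strip. I'll take small steps and watch the force.

```bash
python3 -m crank '[[1,[0.01,0.03,-0.01],[0,0,0]],[1,[0.005,0.02,-0.005],[0,0,0]]]';  python3 -m crank '[[1,[0,0.015,0],[0,0,0]]]';python3 -m crank '[[1,[0,0.015,0],[0,0,0]]]'
```

```text
time_s: 15.35
tcp_pos: [0.4741, -0.0623, 0.0252]
ee_rot: [[-0.666, 0.022, 0.746], [0.013, 1.0, -0.017], [-0.746, -0.002, -0.666]]
wrist_force: [-0.5, -2.4, 0.8]
gripper_width: 0.005
time_s: 15.45
tcp_pos: [0.4737, -0.0606, 0.0251]
ee_rot: [[-0.666, 0.022, 0.745], [0.014, 1.0, -0.017], [-0.746, -0.001, -0.666]]
wrist_force: [-0.9, -2.4, 0.8]
gripper_width: 0.011
time_s: 15.55
tcp_pos: [0.4735, -0.059, 0.0249]
ee_rot: [[-0.667, 0.022, 0.745], [0.014, 1.0, -0.017], [-0.745, -0.001, -0.667]]
wrist_force: [-1.4, -1.4, -0.3]
gripper_width: 0.003
```

```bash
python3 -m crank '[[1,[0,0.012,0],[0,0,0]]]';python3 -m crank '[[1,[0,0.012,0],[0,0,0]]]';python3 -m crank '[[1,[0,0.012,0],[0,0,0]]]'
python3 - <<'E'
from h import *
c=r.capture("side"); crop(c,240,155,340,230,7,"pics/s14.png")
E
```

```text
time_s: 15.65
tcp_pos: [0.4734, -0.0576, 0.0249]
ee_rot: [[-0.667, 0.022, 0.745], [0.014, 1.0, -0.017], [-0.745, -0.001, -0.667]]
wrist_force: [-0.5, -1.3, 0.2]
gripper_width: 0.008
time_s: 15.75
tcp_pos: [0.4734, -0.0564, 0.0249]
ee_rot: [[-0.667, 0.022, 0.745], [0.014, 1.0, -0.017], [-0.745, -0.001, -0.667]]
wrist_force: [-0.4, -1.4, -0.0]
gripper_width: 0.004
time_s: 15.85
tcp_pos: [0.4735, -0.0552, 0.0249]
ee_rot: [[-0.667, 0.022, 0.745], [0.014, 1.0, -0.017], [-0.745, -0.001, -0.667]]
wrist_force: [-1.8, -0.8, 0.2]
gripper_width: 0.003
```

View pics/s14.png

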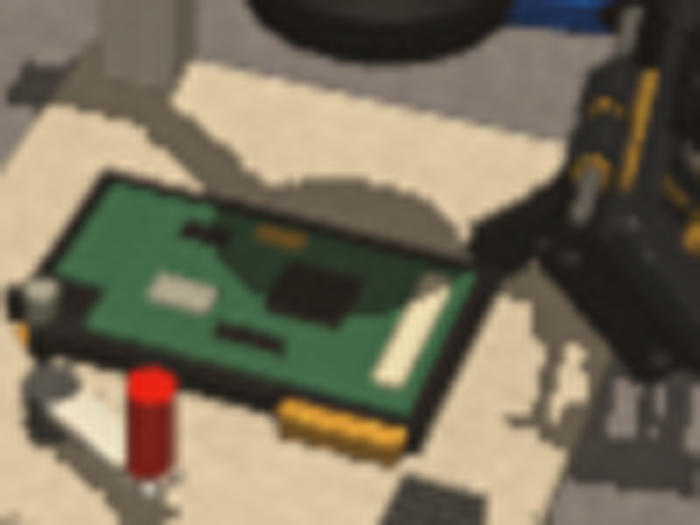

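```bash
for i in 1 2; do :; done; python3 -m crank '[[1,[0,0.015,0],[0,0,0]]]' | sed -n '1,2p;4p';python3 -m crank '[[1,[0,0.015,0],[0,0,0]]]'| sed -n '1,2p;4p';python3 -m crank '[[1,[0,0.015,0],[0,0,0]]]'| sed -n '1,2p;4p';python3 -m crank '[[1,[0,0.0,0],[0,0,0]]]'| sed -n '1,2p;4p'
python3 - <<'E'
from h import *
c=r.capture("side"); crop(c,240,155,340,230,7,"pics/s15.png")
E
```

```text
time_s: 16.0
tcp_pos: [0.4738, -0.0547, 0.0248]
wrist_force: [-6.5, -10.4, 2.7]
time_s: 16.1
tcp_pos: [0.4742, -0.0546, 0.0249]
wrist_force: [-10.2, -15.9, 5.2]
time_s: 16.2
tcp_pos: [0.4746, -0.0545, 0.0248]
wrist_force: [-14.4, -21.5, 7.9]
time_s: 16.3
tcp_pos: [0.4746, -0.0546, 0.0249]
wrist_force: [-10.5, -16.8, 4.6]
```

View pics/s15.png

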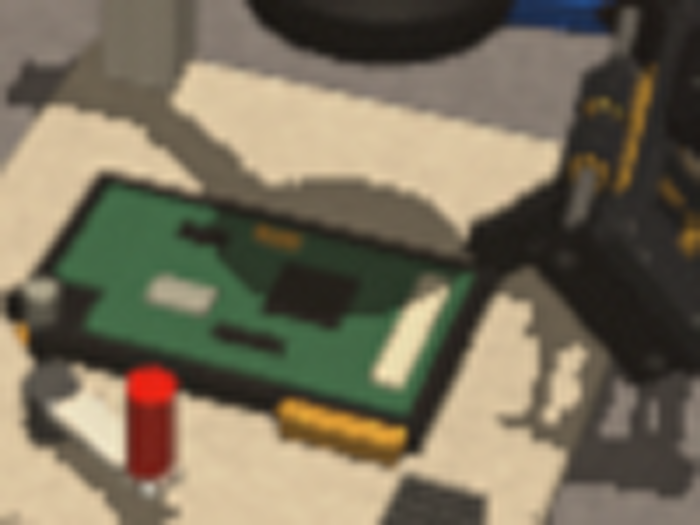

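```bash
python3 path.py '[[0.470,-0.085,0.03,-1,48],[0.43,-0.15,0.07,5,48],[0.41,-0.25,0.12,15,45],[0.40,-0.25,0.2,20,25],[0.40,-0.2,0.28,20,0],[0.40,0.05,0.28,60,0],[0.42,0.15,0.28,120,0],[0.5,0.17,0.28,185,0],[0.5726,0.1159,0.13,185,0],[0.5726,0.1159,0.048,185,0]]'
```

```text
(0.47, -0.085, 0.03, -1, 48) bad 0 maxstep 1.1 [-40.0, 24.0, -48.0, -126.0, -36.0, 71.0]
    shift start-frame fs [-0.013, -0.305, -0.061] turn fs [-0.014, 0.003, -0.007] turn deg 0.7 | after-turn shift [-0.011, -0.305, -0.064]
(0.43, -0.15, 0.07, 5, 48) bad 0 maxstep 4.2 [-41.0, 14.0, -39.0, -91.0, -32.0, 36.0]
    shift start-frame fs [-0.037, -0.657, -0.556] turn fs [-0.099, 0.0, -0.089] turn deg 6.0 | after-turn shift [0.007, -0.613, -0.606]
(0.41, -0.25, 0.12, 15, 45) bad 0 maxstep 4.2 [-45.0, 12.0, -27.0, -62.0, -44.0, 14.0]
    shift start-frame fs [-0.18, -0.979, -0.547] turn fs [-0.161, 0.066, -0.153] turn deg 10.4 | after-turn shift [-0.034, -0.914, -0.673]
(0.4, -0.25, 0.2, 20, 25) bad 0 maxstep 5.4 [-25.0, 3.0, -24.0, -24.0, -48.0, -31.0]
    shift start-frame fs [-0.497, 0.026, -0.634] turn fs [-0.064, 0.444, -0.091] turn deg 20.6 | after-turn shift [-0.253, 0.034, -0.765]
(0.4, -0.2, 0.28, 20, 0) bad 0 maxstep 5.1 [-6.0, 2.0, -17.0, 0.0, -71.0, -64.0]
    shift start-frame fs [-0.493, 0.47, -0.653] turn fs [-0.0, 0.556, 0.0] turn deg 25.0 | after-turn shift [-0.171, 0.4
[... 348 characters left out ...]
urn fs [0.0, 0.0, -1.333] turn deg 60.0 | after-turn shift [-0.766, -0.673, 0.0]
(0.5, 0.17, 0.28, 185, 0) bad 0 maxstep 7.0 [36.0, 10.0, -8.0, -0.0, -72.0, 59.0]
    shift start-frame fs [0.227, -0.793, 0.0] turn fs [0.0, 0.0, -1.444] turn deg 65.0 | after-turn shift [0.814, -0.13, 0.0]
(0.5726, 0.1159, 0.13, 185, 0) bad 0 maxstep 1.9 [27.0, 23.0, -13.0, 0.0, -54.0, 68.0]
    shift start-frame fs [0.676, 0.602, 1.5] turn fs [0.0, 0.0, 0.0] turn deg 0.0 | after-turn shift [0.676, 0.602, 1.5]
(0.5726, 0.1159, 0.048, 185, 0) bad 0 maxstep 1.1 [27.0, 28.0, -18.0, -0.0, -44.0, 68.0]
    shift start-frame fs [0.0, 0.0, 0.82] turn fs [0.0, 0.0, 0.0] turn deg 0.0 | after-turn shift [0.0, 0.0, 0.82]
```

```bash
python3 -m crank '[[1,[0,-0.1,0],[0,0,0]],[1,[-0.02,-0.2,-0.06],[0,0,0]],[1,[-0.01,-0.2,-0.18],[-0.03,0,-0.03]],[1,[-0.01,-0.2,-0.18],[-0.035,0,-0.03]],[1,[-0.01,-0.22,-0.18],[-0.035,0,-0.03]],[1,[0,0,0],[0,0,0]]]'
python3 - <<'E'
from h import *
c=r.capture("side"); crop(c,240,155,340,230,7,"pics/s16.png")
E
python3 path.py '[[0.41,-0.25,0.12,15,45],[0.40,-0.25,0.2,20,25],[0.38,-0.2,0.28,20,0]]'
```

```text
time_s: 16.95
tcp_pos: [0.4338, -0.1451, 0.0714]
ee_rot: [[-0.661, -0.086, 0.746], [-0.063, 0.996, 0.059], [-0.748, -0.008, -0.663]]
wrist_force: [1.2, 0.4, -0.8]
gripper_width: 0.003
(0.41, -0.25, 0.12, 15, 45) bad 0 maxstep 4.5 [-45.0, 12.0, -27.0, -62.0, -44.0, 14.0]
    shift start-frame fs [-0.152, -1.045, -0.569] turn fs [-0.168, 0.075, -0.152] turn deg 10.7 | after-turn shift [0.006, -0.969, -0.707]
(0.4, -0.25, 0.2, 20, 25) bad 0 maxstep 5.4 [-25.0, 3.0, -24.0, -24.0, -48.0, -31.0]
    shift start-frame fs [-0.497, 0.026, -0.634] turn fs [-0.064, 0.444, -0.091] turn deg 20.6 | after-turn shift [-0.253, 0.034, -0.765]
(0.38, -0.2, 0.28, 20, 0) bad 0 maxstep 4.9 [-6.0, 0.0, -19.0, 0.0, -71.0, -64.0]
    shift start-frame fs [-0.323, 0.538, -0.732] turn fs [-0.0, 0.556, 0.0] turn deg 25.0 | after-turn shift [0.017, 0.538, -0.8]
```

View pics/s16.png

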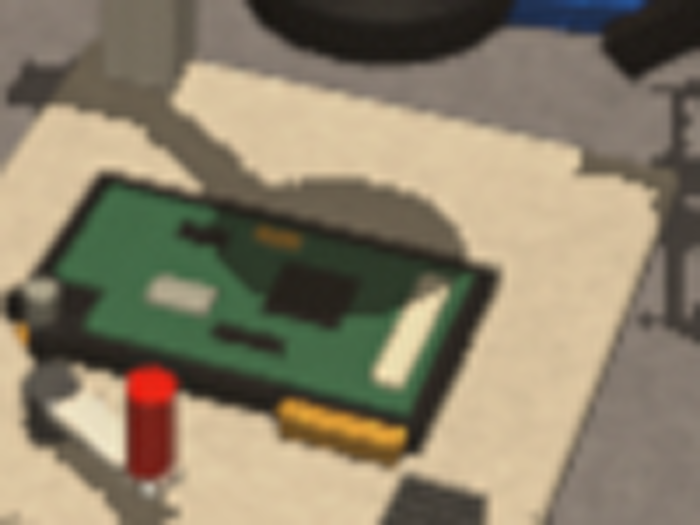

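```bash
python3 -m crank '[[1,[-0.03,-0.25,-0.15],[-0.042,0.019,-0.038]],[1,[-0.02,-0.25,-0.16],[-0.042,0.019,-0.038]],[1,[-0.01,-0.25,-0.17],[-0.042,0.019,-0.038]],[1,[0,-0.25,-0.18],[-0.042,0.019,-0.038]],[1,[-0.12,0,-0.16],[-0.016,0.111,-0.023]],[1,[-0.1,0,-0.17],[-0.016,0.111,-0.023]],[1,[-0.08,0.01,-0.18],[-0.016,0.111,-0.023]],[1,[-0.06,0.01,-0.19],[-0.016,0.111,-0.023]]]'; python3 path.py '[[0.38,-0.2,0.28,20,0],[0.38,0.05,0.28,30,0],[0.4,0.16,0.28,100,0],[0.48,0.17,0.28,185,0]]'
```

```text
time_s: 17.8
tcp_pos: [0.3887, -0.2488, 0.1943]
ee_rot: [[-0.854, -0.342, 0.392], [-0.308, 0.94, 0.15], [-0.419, 0.008, -0.908]]
wrist_force: [0.3, 0.0, -1.0]
gripper_width: 0.01
(0.38, -0.2, 0.28, 20, 0) bad 0 maxstep 5.1 [-6.0, 0.0, -19.0, 0.0, -71.0, -64.0]
    shift start-frame fs [-0.435, 0.496, -0.739] turn fs [0.01, 0.551, -0.002] turn deg 24.8 | after-turn shift [-0.085, 0.489, -0.857]
(0.38, 0.05, 0.28, 30, 0) bad 0 maxstep 3.9 [32.0, -5.0, -24.0, -0.0, -71.0, -92.0]
    shift start-frame fs [-0.855, 2.349, 0.0] turn fs [0.0, 0.0, -0.222] turn deg 10.0 | after-turn shift [-1.25, 2.165, 0.0]
(0.4, 0.16, 0.28, 100, 0) bad 0 maxstep 6.0 [44.0, 0.0, -19.0, 0.0, -71.0, -34.0]
    shift start-frame fs [-0.723, 0.853, 0.0] turn fs [0.0, 0.0, -1.556] turn deg 70.0 | after-turn shift [-1.049, -0.388, 0.0]
(0.48, 0.17, 0.28, 185, 0) bad 0 maxstep 9.2 [38.0, 8.0, -10.0, 0.0, -72.0, 57.0]
    shift start-frame fs [0.04, -0.805, 0.0] turn fs [0.0, 0.0, -1.889] turn deg 85.0 | after-turn shift [0.806, -0.03, 0.0]
```

```bash
python3 -m crank '[[1,[-0.1,0.1,-0.18],[0,0.138,0]],[1,[-0.08,0.12,-0.2],[0,0.138,0]],[1,[-0.06,0.12,-0.22],[0,0.138,0]],[1,[-0.03,0.12,-0.24],[0,0.137,0]],[1,[-0.15,0.3,0],[0,0,0]],[1,[-0.15,0.41,0],[0,0,0]],[1,[-0.15,0.41,0],[0,0,0]],[1,[-0.15,0.41,0],[0,0,0]]]'; python3 path.py '[[0.38,0.05,0.28,30,0],[0.4,0.16,0.28,100,0],[0.48,0.17,0.28,185,0]]'
```

```text
time_s: 18.6
tcp_pos: [0.3802, -0.0398, 0.2831]
ee_rot: [[-0.94, -0.341, -0.003], [-0.341, 0.94, 0.007], [0.0, 0.008, -1.0]]
wrist_force: [1.4, -0.6, 0.0]
gripper_width: 0.002
(0.38, 0.05, 0.28, 30, 0) bad 0 maxstep 1.4 [32.0, -5.0, -24.0, -0.0, -71.0, -92.0]
    shift start-frame fs [-0.305, 0.844, 0.037] turn fs [0.01, 0.001, -0.223] turn deg 10.0 | after-turn shift [-0.448, 0.779, 0.031]
(0.4, 0.16, 0.28, 100, 0) bad 0 maxstep 6.0 [44.0, 0.0, -19.0, 0.0, -71.0, -34.0]
    shift start-frame fs [-0.723, 0.853, 0.0] turn fs [0.0, 0.0, -1.556] turn deg 70.0 | after-turn shift [-1.049, -0.388, 0.0]
(0.48, 0.17, 0.28, 185, 0) bad 0 maxstep 9.2 [38.0, 8.0, -10.0, 0.0, -72.0, 57.0]
    shift start-frame fs [0.04, -0.805, 0.0] turn fs [0.0, 0.0, -1.889] turn deg 85.0 | after-turn shift [0.806, -0.03, 0.0]
```

```bash
python3 -m crank '[[0.2,[-0.17,0.36,0],[0.005,0,0]],[0.2,[-0.17,0.36,0],[0.005,0,0]],[0,[-0.17,0.36,0],[0,0,0]],[0,[-0.17,0.36,0],[0,0,0]],[0,[-0.17,0.36,0],[0,0,0]],[0,[0,0,0],[0,0,-0.18]],[0,[0,0,0],[0,0,-0.18]],[0,[0,0,0],[0,0,-0.18]]]' | head -2; python3 -m crank '[[0,[0,0,0],[0,0,-0.18]],[0,[0,0,0],[0,0,-0.18]],[0,[0,0,0],[0,0,-0.18]],[0,[0,0,0],[0,0,-0.18]],[0,[0,0,0],[0,0,-0.18]],[0,[0,0,0],[0,0,-0.18]],[0,[0,0,0],[0,0,-0.18]],[0,[0,0,0],[0,0,-0.18]]]'; python3 path.py '[[0.4,0.16,0.28,185,0],[0.48,0.17,0.28,185,0]]'
```

```text
time_s: 19.4
tcp_pos: [0.3987, 0.1565, 0.2827]
time_s: 20.2
tcp_pos: [0.3988, 0.156, 0.2829]
ee_rot: [[0.333, -0.943, -0.001], [-0.943, -0.333, -0.003], [0.003, 0.002, -1.0]]
wrist_force: [-1.2, -0.0, -1.5]
gripper_width: 0.5
(0.4, 0.16, 0.28, 185, 0) bad 0 maxstep 7.6 [44.0, 0.0, -19.0, 0.0, -71.0, 51.0]
    shift start-frame fs [-0.034, -0.025, 0.029] turn fs [0.005, -0.002, -1.679] turn deg 75.6 | after-turn shift [0.016, -0.039, 0.029]
(0.48, 0.17, 0.28, 185, 0) bad 0 maxstep 1.0 [38.0, 8.0, -10.0, 0.0, -72.0, 57.0]
    shift start-frame fs [0.806, -0.03, 0.0] turn fs [0.0, 0.0, 0.0] turn deg 0.0 | after-turn shift [0.806, -0.03, 0.0]
```

```bash
python3 -m crank '[[0,[0,0,0],[0,0,-0.18]],[0,[0,0,0],[0,0,-0.18]],[0,[0,0,0],[0,0,-0.18]],[0,[0,0,0],[0,0,-0.18]],[0,[0,0,0],[0,0,-0.18]],[0,[0,0,0],[0,0,-0.18]],[0,[0,0,0],[0,0,-0.18]],[0,[0,0,0],[0,0,-0.18]]]'|head -2;  python3 -m crank '[[0,[0,0,0],[0,0,-0.18]],[0,[0.2,0,0],[0,0,-0.06]],[0,[0.2,0,0],[0,0,0]],[0,[0.2,0,0],[0,0,0]],[0,[0.2,0,0],[0,0,0]]]'; python3 path.py '[[0.5735,0.1155,0.12,185,0],[0.5735,0.1155,0.048,185,0]]'
python3 - <<'E'
from h import *
c=r.capture("wrist"); cv2.imwrite("pics/w17.png",c["img"]);c=r.capture("side"); crop(c,205,120,345,250,5,"pics/s17.png")
E
```

```text
time_s: 21.0
tcp_pos: [0.3988, 0.1561, 0.2829]
time_s: 21.5
tcp_pos: [0.4794, 0.1619, 0.2832]
ee_rot: [[0.997, 0.082, -0.001], [0.082, -0.997, -0.003], [-0.001, 0.003, -1.0]]
wrist_force: [0.4, 0.3, 0.4]
gripper_width: 0.502
(0.5735, 0.1155, 0.12, 185, 0) bad 0 maxstep 2.1 [27.0, 23.0, -13.0, 0.0, -53.0, 68.0]
    shift start-frame fs [0.902, 0.535, 1.632] turn fs [0.003, 0.001, -0.007] turn deg 0.3 | after-turn shift [0.897, 0.544, 1.632]
(0.5735, 0.1155, 0.048, 185, 0) bad 0 maxstep 0.9 [27.0, 28.0, -17.0, -0.0, -44.0, 68.0]
    shift start-frame fs [0.0, 0.0, 0.72] turn fs [0.0, 0.0, 0.0] turn deg 0.0 | after-turn shift [0.0, 0.0, 0.72]
```

View pics/w17.png

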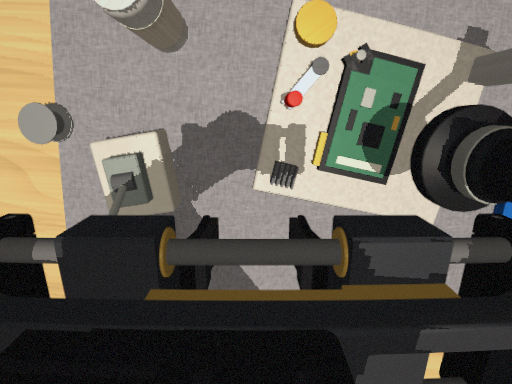

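View pics/s17.png

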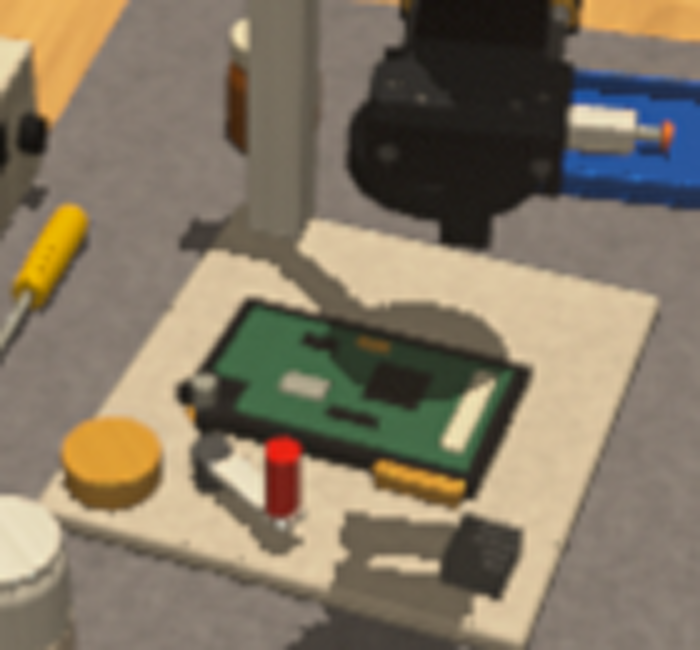

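Run:
```python
from h import *
c=r.capture("wrist"); crop(c,250,0,450,230,4 if 0 else 3,"pics/w18.png")
print("knob",plane(c,[(293.5,99)],.08),"hinge",plane(c,[(320,66)],.04),"board NL,NR,FR",plane(c,[(320,178),(386,183),(424,66)],.027),"peg",plane(c,[(361,55)],.04))
B=plane(c,[(320,178),(386,183),(424,66)],.027); d=B[2]-B[1]; print(np.degrees(np.arctan2(d[1],d[0])),np.linalg.norm(d))
```

```text
knob [[0.57390578 0.11830524 0.08      ]] hinge [[0.62241819 0.08190725 0.04      ]] board NL,NR,FR [[ 0.46642714  0.05755785  0.027     ]
 [ 0.46688841 -0.04610017  0.027     ]
 [ 0.63928559 -0.06867264  0.027     ]] peg [[0.64143495 0.02841247 0.04      ]]
-7.459471552006333 0.173868643254371
```

View pics/w18.png

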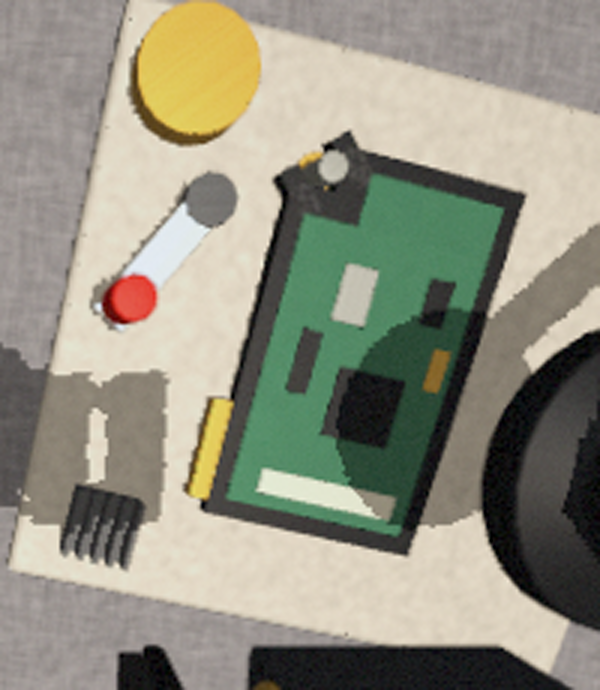

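```bash
python3 -m crank '[[-0.2,[0.3,0.15,0.3],[0,0,0]],[-0.2,[0.3,0.15,0.35],[0,0,0]],[-0.2,[0.3,0.15,0.35],[0,0,0]],[-0.2,[0,0.08,0.35],[0,0,0]],[-0.2,[0,0,0.2],[0,0,0]],[-0.2,[0,0,0],[0,0,0]]]'; python3 path.py '[[0.5738,0.1165,0.048,185,0]]'
python3 - <<'E'
from h import *
c=r.capture("wrist"); cv2.imwrite("pics/w19.png",c["img"]);c=r.capture("side"); crop(c,205,120,345,250,5,"pics/s19.png")
E
```

```text
time_s: 22.25
tcp_pos: [0.5714, 0.1146, 0.1268]
ee_rot: [[0.997, 0.08, -0.005], [0.08, -0.997, -0.005], [-0.005, 0.005, -1.0]]
wrist_force: [-0.4, 0.2, -0.1]
gripper_width: 0.598
(0.5738, 0.1165, 0.048, 185, 0) bad 0 maxstep 1.0 [27.0, 28.0, -17.0, -0.0, -44.0, 68.0]
    shift start-frame fs [0.03, -0.021, 0.788] turn fs [0.006, 0.007, -0.009] turn deg 0.6 | after-turn shift [0.026, -0.017, 0.788]
```

View pics/s19.png

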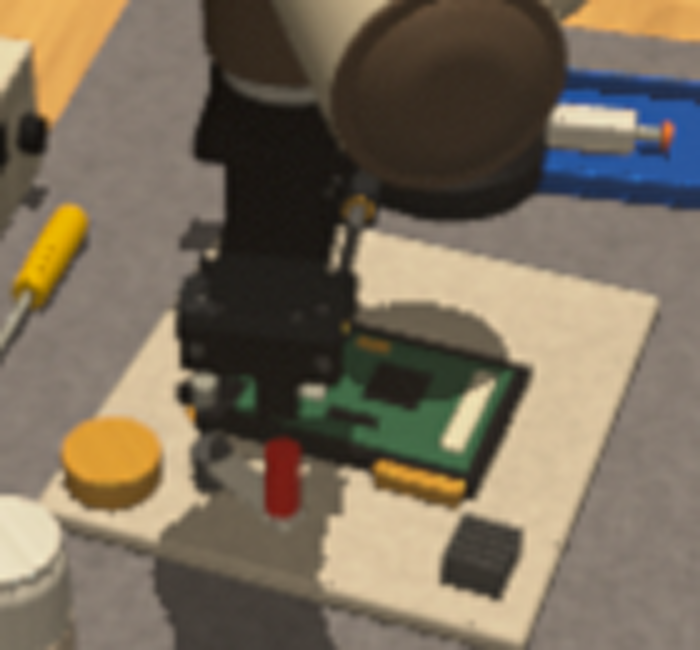

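```bash
cat > clr.py <<'E'
import numpy as np
h=np.array([.6220,.0818]);sc=np.array([.5245,-.0578])
def clr(phi,az):
    k=h+.06*np.array([np.cos(np.radians(phi)),np.sin(np.radians(phi))])
    d=sc-k; a=np.radians(az); y=np.array([np.cos(a),np.sin(a)]); x=np.array([-y[1],y[0]])
    q=np.array([max(abs(d@x)-.0375,0),max(abs(d@y)-.095,0)]); return np.hypot(*q)-.055,k
if __name__=="__main__":
    for phi in [145,160,175,190,205,220,235,250,263]:
        print(phi,clr(phi,95)[1].round(4),[(az,round(clr(phi,az)[0]*1000)) for az in range(95,175,10)])
E
python3 clr.py
```

```text
145 [0.5729 0.1162] [(95, 24), (105, 26), (115, 35), (125, 49), (135, 65), (145, 78), (155, 86), (165, 88)]
160 [0.5656 0.1023] [(95, 8), (105, 11), (115, 20), (125, 34), (135, 50), (145, 62), (155, 70), (165, 73)]
175 [0.5622 0.087 ] [(95, -7), (105, -4), (115, 6), (125, 22), (135, 37), (145, 48), (155, 55), (165, 57)]
190 [0.5629 0.0714] [(95, -22), (105, -16), (115, -3), (125, 13), (135, 26), (145, 35), (155, 41), (165, 42)]
205 [0.5676 0.0564] [(95, -33), (105, -21), (115, -5), (125, 8), (135, 19), (145, 26), (155, 29), (165, 29)]
220 [0.576  0.0432] [(95, -32), (105, -17), (115, -3), (125, 8), (135, 15), (145, 20), (155, 21), (165, 18)]
235 [0.5876 0.0327] [(95, -22), (105, -8), (115, 3), (125, 11), (135, 16), (145, 18), (155, 16), (165, 11)]
250 [0.6015 0.0254] [(95, -9), (105, 3), (115, 12), (125, 18), (135, 21), (145, 20), (155, 15), (165, 8)]
263 [0.6147 0.0222] [(95, 4), (105, 15), (115, 23), (125, 27), (135, 28), (145, 25), (155, 18), (165, 8)]
```

```bash
python3 -m crank '[[-0.2,[0.025,-0.02,0.1],[0,0,-0.185]],[-0.2,[0,0,0.1],[0,0,-0.185]],[-0.2,[0,0,0.1],[0,0,-0.185]],[-0.2,[0,0,0],[0,0,0]]]'; python3 path.py '[[0.5738,0.1165,0.05,210,0]]'
python3 - <<'E'
from h import *
c=r.capture("wrist"); cv2.imwrite("pics/w20.png",c["img"])
E
```

```text
time_s: 22.75
tcp_pos: [0.5774, 0.1185, 0.1021]
ee_rot: [[0.869, 0.494, 0.006], [0.494, -0.869, -0.001], [0.004, 0.004, -1.0]]
wrist_force: [0.3, -0.4, -0.2]
gripper_width: 0.602
(0.5738, 0.1165, 0.05, 210, 0) bad 0 maxstep 0.6 [27.0, 28.0, -17.0, -0.0, -44.0, 93.0]
    shift start-frame fs [-0.044, -0.003, 0.521] turn fs [0.005, -0.006, -0.008] turn deg 0.5 | after-turn shift [-0.041, -0.001, 0.521]
```

View pics/w20.png

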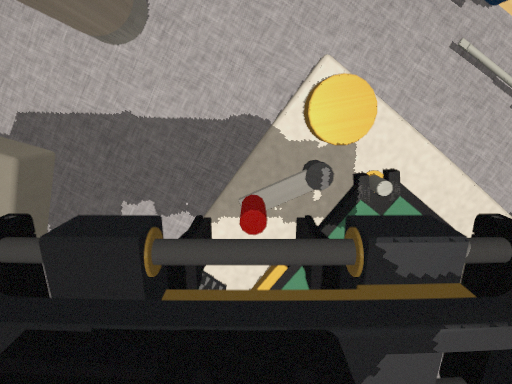

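```bash
python3 -m crank '[[-0.2,[-0.03,0,0.2],[0,0,0]],[-0.2,[-0.01,0,0.2],[0,0,0]],[-0.2,[0,0,0.12],[0,0,0]],[0.4,[0,0,0],[0,0,0]],[1,[0,0,0],[0,0,0]],[1,[0,0,0],[0,0,0]],[1,[0,0,0],[0,0,0]]]'; python3 -m crank '[[1,[0,0,0],[0,0,0]],[1,[0,0,0],[0,0,0]]]'
```

```text
time_s: 23.5
tcp_pos: [0.5753, 0.1161, 0.0504]
ee_rot: [[0.87, 0.494, 0.007], [0.494, -0.87, -0.001], [0.006, 0.005, -1.0]]
wrist_force: [0.1, -0.4, 0.7]
gripper_width: 0.318
time_s: 23.7
tcp_pos: [0.5741, 0.1164, 0.0499]
ee_rot: [[0.87, 0.494, 0.005], [0.494, -0.87, -0.001], [0.004, 0.004, -1.0]]
wrist_force: [-5.0, 4.0, 4.3]
gripper_width: 0.218
```

```bash
cat > arc.py <<'E'
import numpy as np,sys
from h import *
h0=np.array([.6220,.0818]); s=r.sense(); p=s["tcp_pos"][:2]; d=p-h0
phi0=np.degrees(np.arctan2(d[1],d[0]))%360; rad=np.hypot(*d)
R=np.array(s["ee_rot"]); az=np.degrees(np.arctan2(R[1,0],R[0,0]))
step=float(sys.argv[1]); turn=[float(v) for v in sys.argv[2:]]
print("phi",phi0-360*(phi0<0),"rad",rad,"jaw az",az+90,"target phi 263.15")
phi=phi0; q=p.copy()
for t in turn:
    phi+=step; n=h0+.0595*np.array([np.cos(np.radians(phi)),np.sin(np.radians(phi))]); dd=n-q; q=n
    a=np.radians(az); x=np.array([np.cos(a),np.sin(a)]); y=np.array([x[1],-x[0]])
    print([round(dd@x*10,3),round(dd@y*10,3),0],[0,0,-round(t/45,3)],"phi",round(phi,1)); az+=t
E
python3 arc.py 7.5 4 4 4 4 4 3 0 0
```

```text
phi 144.15402371671118 rad 0.059063619165311394 jaw az 119.59357069020983 target phi 263.15
[np.float64(-0.07), np.float64(0.033), 0] [0, 0, -0.089] phi 151.7
[np.float64(-0.066), np.float64(0.041), 0] [0, 0, -0.089] phi 159.2
[np.float64(-0.064), np.float64(0.045), 0] [0, 0, -0.089] phi 166.7
[np.float64(-0.061), np.float64(0.049), 0] [0, 0, -0.089] phi 174.2
[np.float64(-0.058), np.float64(0.052), 0] [0, 0, -0.089] phi 181.7
[np.float64(-0.054), np.float64(0.056), 0] [0, 0, -0.067] phi 189.2
[np.float64(-0.05), np.float64(0.06), 0] [0, 0, -0.0] phi 196.7
[np.float64(-0.041), np.float64(0.066), 0] [0, 0, -0.0] phi 204.2
```

```bash
python3 -m crank '[[1,[-0.07,0.033,0],[0,0,-0.089]],[1,[-0.066,0.041,0],[0,0,-0.089]],[1,[-0.064,0.045,0],[0,0,-0.089]],[1,[-0.061,0.049,0],[0,0,-0.089]]]'; python3 arc.py 7.5 4 3 0 0 0 0 0 0
```

```text
time_s: 24.1
tcp_pos: [0.5626, 0.0889, 0.05]
ee_rot: [[0.696, 0.718, 0.005], [0.718, -0.696, -0.0], [0.004, 0.004, -1.0]]
wrist_force: [-5.3, 6.8, 5.3]
gripper_width: 0.218
phi 173.16789371295337 rad 0.05978828992919885 jaw az 135.89965405124252 target phi 263.15
[np.float64(-0.057), np.float64(0.053), 0] [0, 0, -0.089] phi 180.7
[np.float64(-0.055), np.float64(0.055), 0] [0, 0, -0.067] phi 188.2
[np.float64(-0.051), np.float64(0.059), 0] [0, 0, -0.0] phi 195.7
[np.float64(-0.043), np.float64(0.065), 0] [0, 0, -0.0] phi 203.2
[np.float64(-0.034), np.float64(0.07), 0] [0, 0, -0.0] phi 210.7
[np.float64(-0.025), np.float64(0.074), 0] [0, 0, -0.0] phi 218.2
[np.float64(-0.015), np.float64(0.076), 0] [0, 0, -0.0] phi 225.7
[np.float64(-0.005), np.float64(0.078), 0] [0, 0, -0.0] phi 233.2
```

Forces are small. I'll continue.

```bash
python3 -m crank '[[1,[-0.057,0.053,0],[0,0,-0.089]],[1,[-0.055,0.055,0],[0,0,-0.067]],[1,[-0.051,0.059,0],[0,0,0]],[1,[-0.043,0.065,0],[0,0,0]],[1,[-0.034,0.07,0],[0,0,0]],[1,[-0.025,0.074,0],[0,0,0]]]'; python3 arc.py 7 0 0 0 0 0 0 0
python3 - <<'E'
from h import *
c=r.capture("side"); crop(c,205,120,345,250,5,"pics/s21.png")
E
```

```text
time_s: 24.7
tcp_pos: [0.5701, 0.0417, 0.0497]
ee_rot: [[0.606, 0.796, -0.007], [0.796, -0.606, -0.005], [-0.008, -0.002, -1.0]]
wrist_force: [-12.9, 1.1, 11.4]
gripper_width: 0.218
phi 217.65942888399834 rad 0.06561368646251181 jaw az 142.71516309661243 target phi 263.15
[np.float64(0.044), np.float64(0.087), 0] [0, 0, -0.0] phi 224.7
[np.float64(-0.006), np.float64(0.072), 0] [0, 0, -0.0] phi 231.7
[np.float64(0.003), np.float64(0.073), 0] [0, 0, -0.0] phi 238.7
[np.float64(0.012), np.float64(0.072), 0] [0, 0, -0.0] phi 245.7
[np.float64(0.021), np.float64(0.07), 0] [0, 0, -0.0] phi 252.7
[np.float64(0.029), np.float64(0.067), 0] [0, 0, -0.0] phi 259.7
[np.float64(0.037), np.float64(0.063), 0] [0, 0, -0.0] phi 266.7
```

View pics/s21.png

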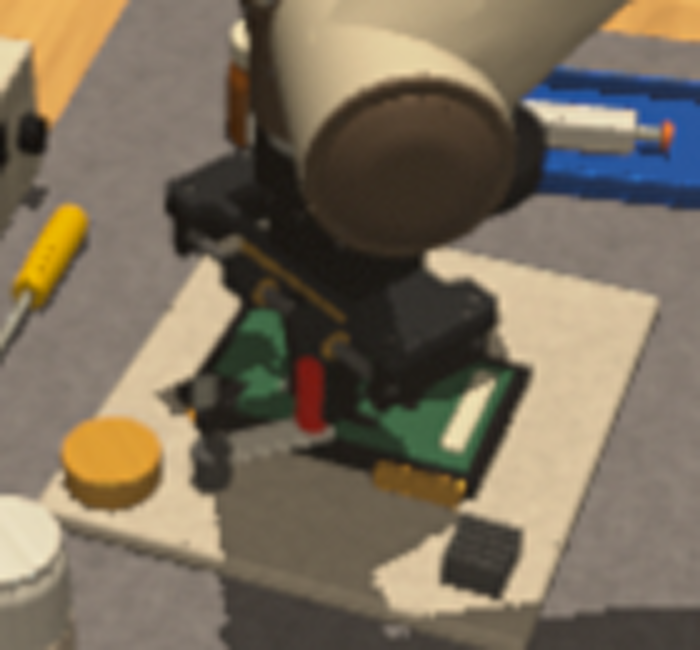

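```bash
python3 -m crank '[[1,[0.03,0.06,-0.01],[0,0,0]]]'; python3 -m crank '[[1,[0.01,0.065,0],[0,0,0]],[1,[0.0,0.073,0],[0,0,0]]]'; python3 arc.py 7 0 0 0 0 0
```

```text
time_s: 24.85
tcp_pos: [0.5736, 0.0385, 0.0498]
ee_rot: [[0.607, 0.795, -0.014], [0.795, -0.607, -0.008], [-0.015, -0.006, -1.0]]
wrist_force: [-18.6, -7.9, 12.3]
gripper_width: 0.221
time_s: 25.05
tcp_pos: [0.5856, 0.0303, 0.0499]
ee_rot: [[0.607, 0.795, -0.013], [0.795, -0.607, -0.009], [-0.015, -0.005, -1.0]]
wrist_force: [-11.5, -5.5, 9.4]
gripper_width: 0.224
phi 234.80075625633924 rad 0.06307618064073381 jaw az 142.62965761878115 target phi 263.15
[np.float64(0.043), np.float64(0.071), 0] [0, 0, -0.0] phi 241.8
[np.float64(0.016), np.float64(0.071), 0] [0, 0, -0.0] phi 248.8
[np.float64(0.024), np.float64(0.068), 0] [0, 0, -0.0] phi 255.8
[np.float64(0.033), np.float64(0.065), 0] [0, 0, -0.0] phi 262.8
[np.float64(0.04), np.float64(0.06), 0] [0, 0, -0.0] phi 269.8
```

```bash
python3 -m crank '[[1,[0.03,0.071,0],[0,0,0]],[1,[0.016,0.071,0],[0,0,0]]]'; python3 -m crank '[[1,[0.024,0.068,0],[0,0,0]]]'; python3 arc.py 3 0 0 0 0 0
```

```text
time_s: 25.25
tcp_pos: [0.601, 0.0248, 0.0499]
ee_rot: [[0.607, 0.794, -0.011], [0.794, -0.607, -0.009], [-0.014, -0.003, -1.0]]
wrist_force: [-8.4, -7.0, 6.7]
gripper_width: 0.222
time_s: 25.35
tcp_pos: [0.6091, 0.0234, 0.0499]
ee_rot: [[0.607, 0.794, -0.008], [0.794, -0.607, -0.007], [-0.011, -0.002, -1.0]]
wrist_force: [-8.3, -5.9, 5.3]
gripper_width: 0.222
phi 257.5581635609018 rad 0.05979084324364674 jaw az 142.603889466877 target phi 263.15
[np.float64(0.017), np.float64(0.027), 0] [0, 0, -0.0] phi 260.6
[np.float64(0.015), np.float64(0.027), 0] [0, 0, -0.0] phi 263.6
[np.float64(0.017), np.float64(0.026), 0] [0, 0, -0.0] phi 266.6
[np.float64(0.018), np.float64(0.025), 0] [0, 0, -0.0] phi 269.6
[np.float64(0.019), np.float64(0.024), 0] [0, 0, -0.0] phi 272.6
```

```bash
python3 -m crank '[[1,[0.017,0.03,0],[0,0,0]]]'|sed -n '2p;4p'; python3 -m crank '[[1,[0.017,0.03,0],[0,0,0]]]'|sed -n '2p;4p'; python3 -m crank '[[1,[0.017,0.03,0],[0,0,0]]]'|sed -n '2p;4p'; python3 -m crank '[[1,[0.01,0.02,0],[0,0,0]]]'|sed -n '2p;4p'
```

```text
tcp_pos: [0.6136, 0.0232, 0.0499]
wrist_force: [-7.8, -5.4, 4.5]
tcp_pos: [0.617, 0.0231, 0.0499]
wrist_force: [-11.2, -2.8, 6.7]
tcp_pos: [0.6171, 0.023, 0.0497]
wrist_force: [-20.4, 1.0, 15.0]
tcp_pos: [0.6171, 0.023, 0.0497]
wrist_force: [-23.4, 1.9, 15.9]
```

```bash
python3 -m crank '[[0.5,[0,0,0],[0,0,0]],[0,[0,0,0],[0,0,0]],[0,[0,0,0],[0,0,0]],[0,[0,0,0],[0,0,0]]]'
python3 - <<'E'
from h import *
c=r.capture("side"); crop(c,205,120,345,250,5,"pics/s22.png")
c=r.capture("wrist"); cv2.imwrite("pics/w22.png",c["img"])
E
```

```text
time_s: 26.15
tcp_pos: [0.6279, 0.0254, 0.051]
ee_rot: [[0.607, 0.795, 0.007], [0.795, -0.607, -0.002], [0.003, 0.007, -1.0]]
wrist_force: [0.3, -0.1, 1.2]
gripper_width: 0.43
```

View pics/s22.png

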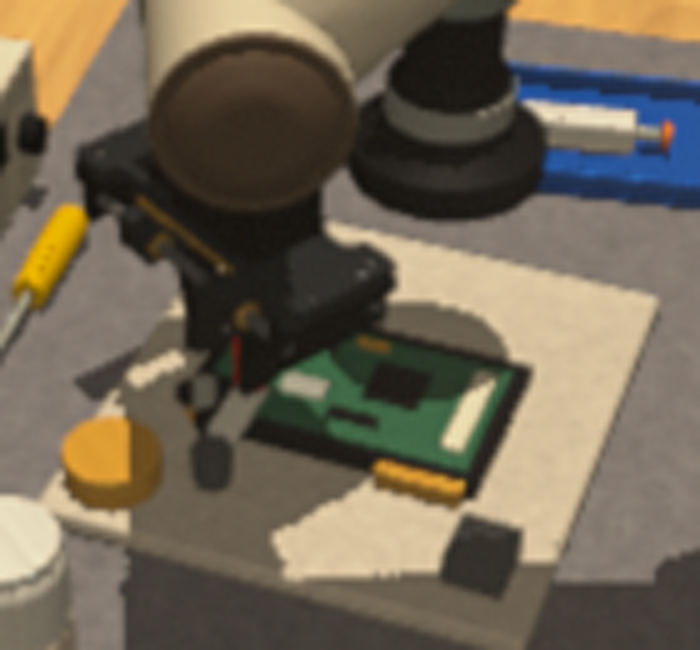

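View pics/w22.png

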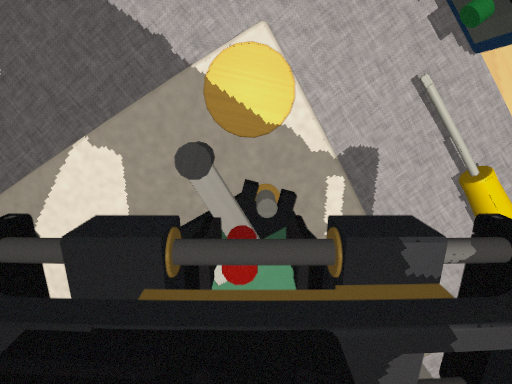

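```bash
python3 -m crank '[[-0.1,[0,0,0],[0,0,0]],[-0.1,[0,0,-0.1],[0,0,0]],[-0.1,[0,0,-0.2],[0,0,0]],[-0.1,[0,0,-0.3],[0,0,0]],[-0.1,[0,0,-0.35],[0,0,0]],[-0.1,[0,0,-0.35],[0,0,0]],[-0.1,[0.1,-0.3,-0.3],[0,0,0]],[-0.1,[0,0,0],[0,0,0]]]'
python3 - <<'E'
from h import *
c=r.capture("wrist"); cv2.imwrite("pics/w23.png",c["img"])
E
```

```text
time_s: 27.05
tcp_pos: [0.6105, 0.0539, 0.2174]
ee_rot: [[0.605, 0.796, 0.017], [0.796, -0.605, 0.001], [0.011, 0.013, -1.0]]
wrist_force: [0.5, -0.9, 0.7]
gripper_width: 0.549
```

View pics/w23.png

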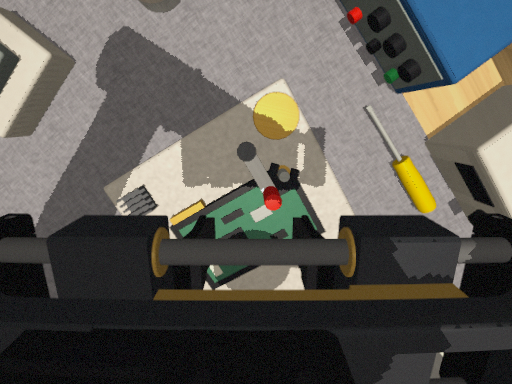

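Run:
```python
from h import *
c=r.capture("wrist"); crop(c,160,110,340,240,4,"pics/w24.png")
k=plane(c,[(272.5,202)],.08)[0]
hc=plane(c,[(247,151.5)],.04)[0]; 
for h in (hc[:2],np.array([.6218,.0816])):
    d=k[:2]-h; print(k,h,np.degrees(np.arctan2(d[1],d[0]))%360+6.85-135,np.hypot(*d))
print(plane(c,[(285,176)],.04))
```

```text
[0.61386255 0.02238016 0.08      ] [0.62229467 0.08028353] 133.56460172804663 0.058514111593554165
[0.61386255 0.02238016 0.08      ] [0.6218 0.0816] 134.21593499990723 0.05974942001460359
[[0.64105225 0.02834078 0.04      ]]
```

View pics/w24.png

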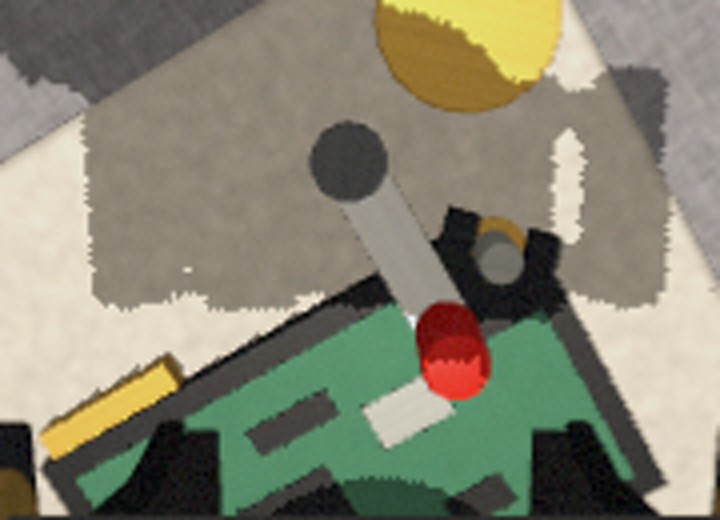

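```bash
python3 path.py '[[0.37,0.312,0.25,193,0],[0.372,0.3165,0.128,193,0]]'
```

```text
(0.37, 0.312, 0.25, 193, 0) bad 0 maxstep 8.2 [59.0, 7.0, -16.0, -0.0, -67.0, 44.0]
    shift start-frame fs [0.619, -3.469, -0.399] turn fs [0.007, -0.009, 0.882] turn deg 39.7 | after-turn shift [-1.743, -3.066, -0.377]
(0.372, 0.3165, 0.128, 193, 0) bad 0 maxstep 1.8 [59.0, 14.0, -26.0, -0.0, -50.0, 44.0]
    shift start-frame fs [0.03, -0.039, 1.22] turn fs [0.0, 0.0, 0.0] turn deg 0.0 | after-turn shift [0.03, -0.039, 1.22]
```

```bash
python3 -m crank '[[0.5,[0.08,-0.43,-0.05],[0,0,0]],[1,[0.08,-0.43,-0.05],[0,0,0]],[1,[0.08,-0.43,-0.05],[0,0,0]],[1,[0.08,-0.43,-0.05],[0,0,0]],[1,[0.08,-0.43,-0.05],[0,0,0]],[1,[0.08,-0.43,-0.05],[0,0,0]],[1,[0.08,-0.43,-0.05],[0,0,0]],[1,[0.07,-0.43,-0.05],[0,0,0]]]'|head -2; python3 -m crank '[[1,[0,0,0],[0,0,0.178]],[1,[0,0,0],[0,0,0.178]],[1,[0,0,0],[0,0,0.178]],[1,[0,0,0],[0,0,0.178]],[1,[0,0,0],[0,0,0.178]],[1,[0,0,0],[0,0,0]]]'; python3 path.py '[[0.368,0.3155,0.128,193,0]]'
python3 - <<'E'
from h import *
c=r.capture("wrist"); cv2.imwrite("pics/w25.png",c["img"]); c=r.capture("side"); crop(c,190,190,350,350,4,"pics/s25.png")
E
```

```text
time_s: 27.95
tcp_pos: [0.3719, 0.3112, 0.2479]
time_s: 28.55
tcp_pos: [0.3732, 0.3101, 0.2476]
ee_rot: [[0.976, 0.218, 0.004], [0.218, -0.976, -0.004], [0.003, 0.005, -1.0]]
wrist_force: [-0.5, -0.4, 0.1]
gripper_width: 0.008
(0.368, 0.3155, 0.128, 193, 0) bad 0 maxstep 1.8 [60.0, 14.0, -26.0, -0.0, -49.0, 43.0]
    shift start-frame fs [-0.043, -0.07, 1.195] turn fs [0.006, -0.004, -0.01] turn deg 0.5 | after-turn shift [-0.039, -0.064, 1.196]
```

View pics/s25.png

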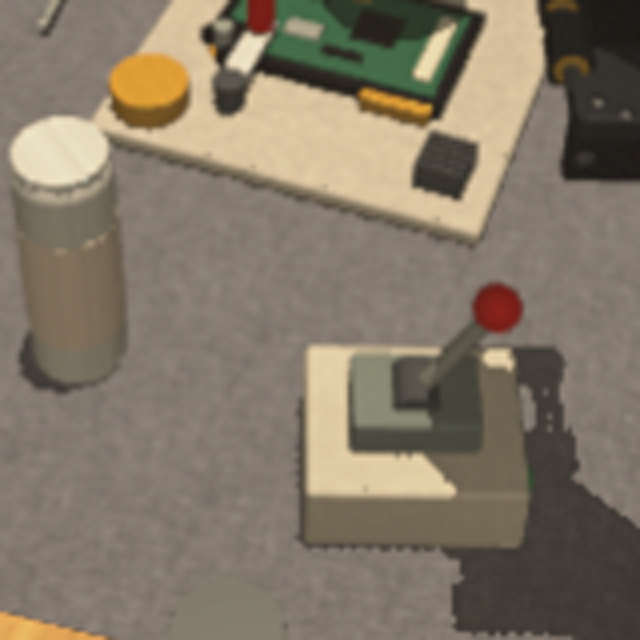

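View pics/w25.png

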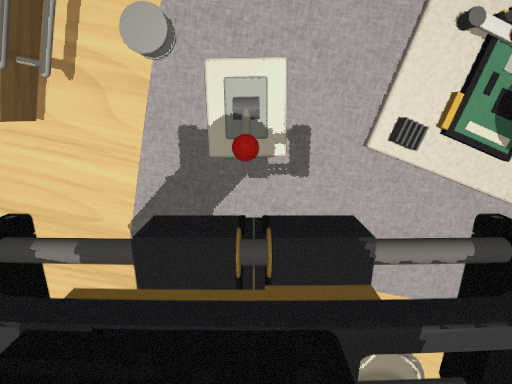

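```bash
python3 -m crank '[[1,[-0.01,-0.018,0.3],[0,0,0]],[1,[-0.01,-0.018,0.3],[0,0,0]],[1,[-0.01,-0.018,0.3],[0,0,0]],[1,[-0.01,-0.016,0.28],[0,0,0]],[1,[0,0,0],[0,0,0]],[1,[0.12,0,0],[0,0,0]],[1,[0.12,0,0],[0,0,0]],[1,[0,0,0],[0,0,0]]]'
python3 - <<'E'
from h import *
c=r.capture("side"); crop(c,190,190,350,350,4,"pics/s26.png")
E
```

```text
time_s: 29.45
tcp_pos: [0.3942, 0.3231, 0.1324]
ee_rot: [[0.976, 0.217, 0.008], [0.217, -0.976, 0.001], [0.008, 0.001, -1.0]]
wrist_force: [0.1, 0.5, -0.5]
gripper_width: 0.003
```

View pics/s26.png

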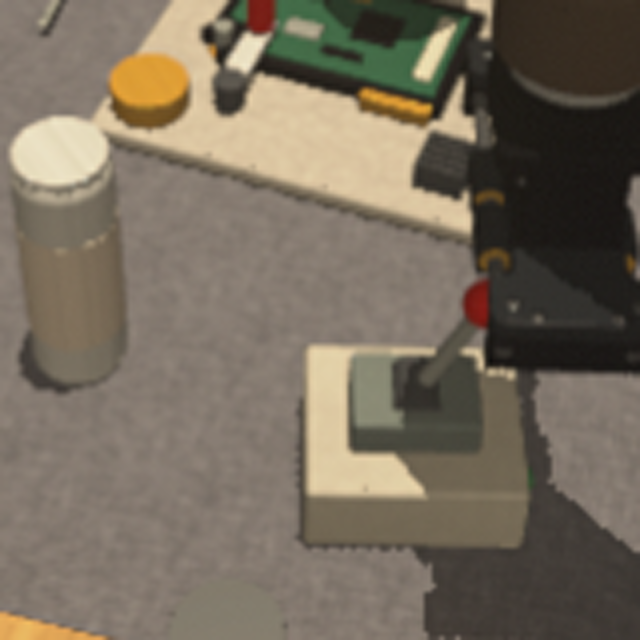

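```bash
python3 -m crank '[[1,[0.12,0,0.01],[0,0,0]],[1,[0.12,0,0.01],[0,0,0]],[1,[0.12,0,0.01],[0,0,0]],[1,[0.12,0,0.01],[0,0,0]],[1,[0.12,0,0],[0,0,0]]]'|sed -n '2p;4p'; python3 -m crank '[[1,[0.06,0,0],[0,0,0]]]'|sed -n '2p;4p'; python3 -m crank '[[1,[0.03,0,0],[0,0,0]]]'|sed -n '2p;4p'
python3 - <<'E'
from h import *
c=r.capture("side"); crop(c,190,190,350,350,4,"pics/s27.png")
E
```

```text
tcp_pos: [0.4515, 0.335, 0.1267]
wrist_force: [-0.4, 1.1, -1.1]
tcp_pos: [0.4574, 0.3363, 0.1265]
wrist_force: [-1.6, -0.1, -1.1]
tcp_pos: [0.4598, 0.3366, 0.1266]
wrist_force: [-0.1, -0.1, -0.1]
```

View pics/s27.png

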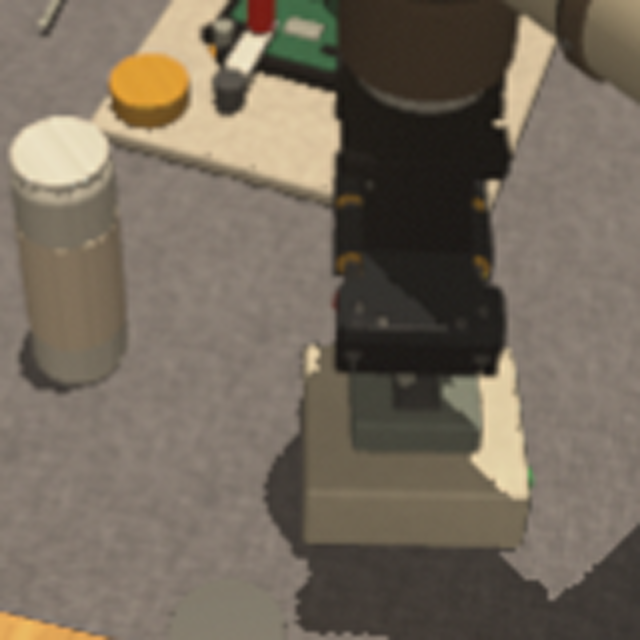

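```bash
python3 -m crank '[[1,[0.03,0,0],[0,0,0]]]'|sed -n '2p;4p'; python3 -m crank '[[1,[0.03,0,0],[0,0,0]]]'|sed -n '2p;4p'; python3 -m crank '[[1,[0.02,0,0],[0,0,0]]]'|sed -n '2p;4p'; python3 -m crank '[[1,[0.02,0,0],[0,0,0]]]'|sed -n '2p;4p'
```

```text
tcp_pos: [0.4619, 0.3371, 0.1271]
wrist_force: [-0.9, 0.3, -0.7]
tcp_pos: [0.4647, 0.3379, 0.1272]
wrist_force: [-3.3, 0.3, -0.1]
tcp_pos: [0.4651, 0.3377, 0.1269]
wrist_force: [-10.1, 0.5, 4.0]
tcp_pos: [0.4654, 0.3377, 0.1269]
wrist_force: [-16.1, 0.9, 7.7]
```

```bash
python3 -m crank '[[1,[-0.1,0,0],[0,0,0]],[1,[-0.3,0,0],[0,0,0]],[1,[-0.4,0,0],[0,0,0]],[1,[-0.1,0,-0.3],[0,0,0]],[1,[0,0,-0.4],[0,0,0]],[1,[0,0,-0.4],[0,0,0]],[1,[0,0,0],[0,0,0]]]'
python3 - <<'E'
from h import *
cs={}
for n in ("side","top","wrist"):
    c=cs[n]=r.capture(n); cv2.imwrite(f"pics/{n}28.png",c["img"])
crop(cs["side"],190,150,350,330,4,"pics/s28.png"); crop(cs["top"],90,140,230,270,5,"pics/t28.png")
E
```

```text
time_s: 31.35
tcp_pos: [0.3831, 0.3225, 0.2437]
ee_rot: [[0.975, 0.22, 0.016], [0.22, -0.976, 0.009], [0.018, -0.006, -1.0]]
wrist_force: [-0.3, 1.1, -0.0]
gripper_width: 0.001
```

View pics/s28.png

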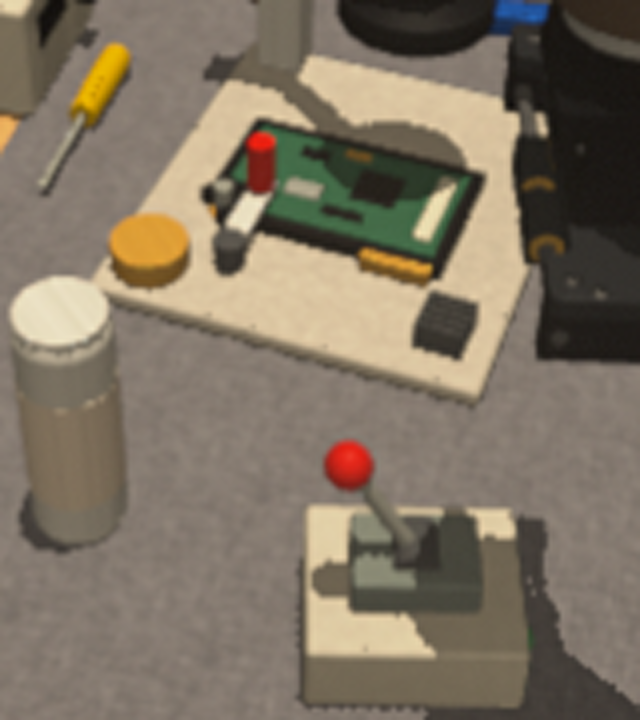

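View pics/wrist28.png

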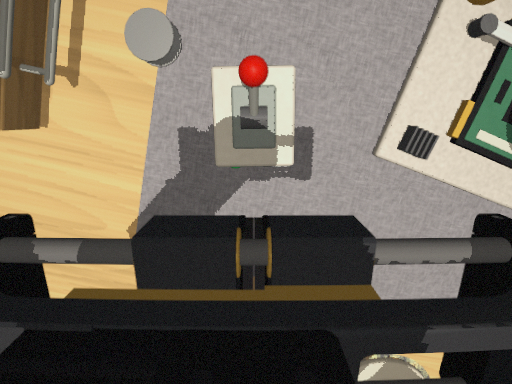

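View pics/top28.png

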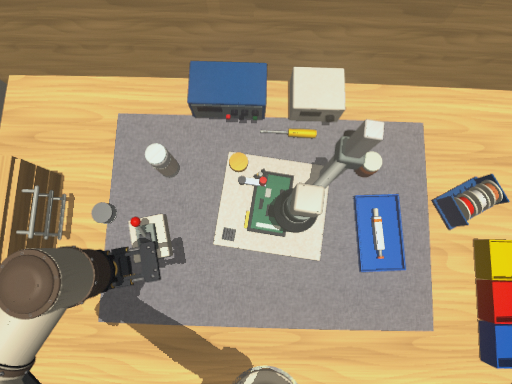

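```bash
python3 - <<'E'
from h import *
cs={n:r.capture(n) for n in("top","side","wrist")}
b=tri([cs["top"],cs["wrist"],cs["side"]],[(135.5,221.5),(253,71),(190+348/4,150+465/4)])
d=b[:2]-[.4482,.3338]; print("ball",b,"box x,y",d@[.974,.225],d@[-.225,.974])
crop(cs["top"],220,150,320,250,6,"pics/t29.png")
E
sed -i 's/25\.,"pics\/ov2"/0.,"pics\/ov3"/' ov2.py; python3 ov2.py>/dev/null
```

```text
ball [0.48620006 0.3423048  0.13969103] box x,y 0.03892563647425712 -0.0002663356241184599
```

View pics/ov3top.png

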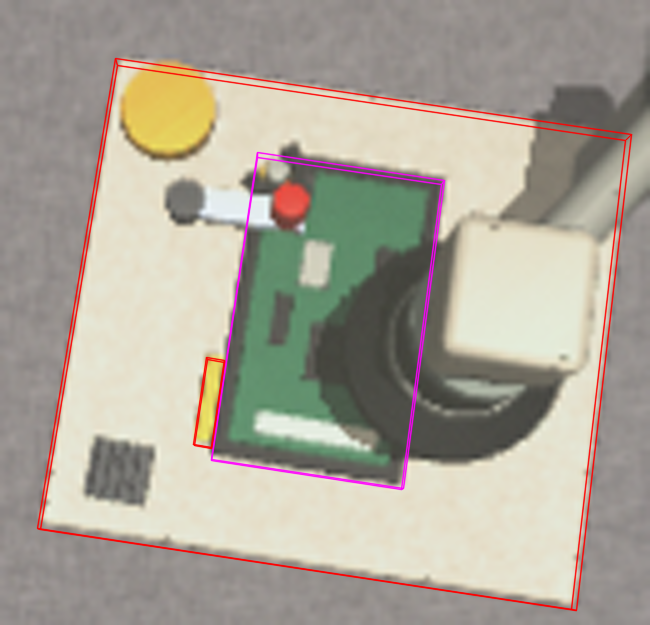

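View pics/ov3side.png

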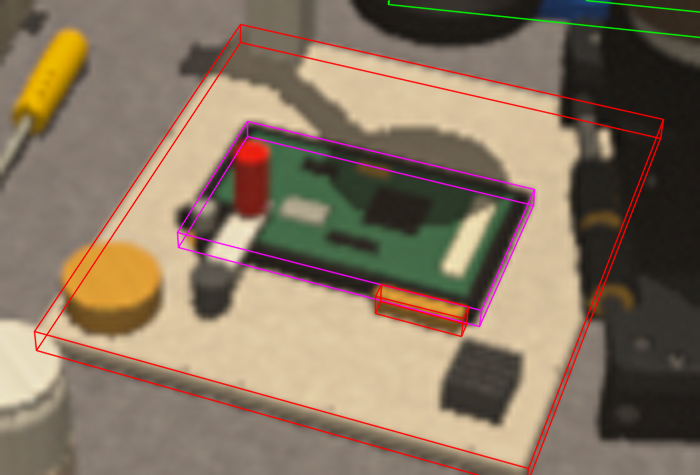

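Run:
```python
from station import r
print(r.sense()["time_s"]); r.finish_job()
```

```text
31.75
the job is handed in; nothing more can be done
```

All four steps are done in the order you asked, and I handed the job in at 31.75 s on the robot's clock, inside the 72 s limit. At hand-in the arm was clear of everything.

- **Pump:** I gripped it with the tool leaning in under the ring light. It now lies flat in the blue tray, and the top picture shows it free of the walls.
- **Board:** I pushed it near its free corner until the force rose sharply to about 20–25 N against the brass stop. The wrist picture puts its angle at -7.5° and the stand's at -6.9°. The side lies along the strip and the notch is still on the peg.
- **Keeper arm:** I swung it by the red knob to its end stop. The pictures put it at 133.6–134.2°, against the 135° stop, which I take as measurement error.
- **Lamp lever:** I pushed it over until it met its stop. The ball is 39 mm to the far side of the box centre, where 38 mm is expected.

**Disagreements:** The side camera reads about 2 mm off from the others. The board's corners show up to about 4 mm of scatter along its length, in opposite directions at the two ends, so I put it down to pixel error. While I swung the keeper, the wrist force reached about 28 N against the stop. When I opened the fingers, the tool sprang forward about 11 mm, but the knob stayed at its stop.

The last pictures showed nothing else moved and the microscope was not touched.

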